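# Make up two walking-stick fitting kits

## Robot

A 6-joint arm with a two-finger parallel gripper is mounted at the origin on the work surface. World frame = base frame: x ahead of the robot, y to its left, z up, the work surface at z = 0. Lengths are in m, angles in degrees, forces in N, time in s.
With the tool pointing down it reaches from about 0.375 to 0.9 m from the base axis. Payload 3.1 kg.
Tool frame: the origin (TCP) lies at the very end of the fingers, on their centre line; the grasp point (between the pads) lies 19 mm behind it (bot.grip_point_offset is the distance from the TCP to the grasp point, in m); z points along the fingers, x is the direction in which the jaws open and shut, and the axes are right-handed (so a half turn about z gives the same grasp; the last joint's range is limited). The gripper opens to 87 mm and grips with 3 to 60 N. Pads are 19 mm wide; open, the fingers measure 117 mm over their backs; the gripper's body (75 mm by 190 mm) begins 51 mm behind the grasp point.
Start: joints at [-10.227, 30.224, 82.088, -0, 67.689, -10.227], TCP at [0.625, 0, 0.223] pointing down, gripper open.
Joint ranges: [-176.69, 176.69], [-43.24, 126.21], [12.49, 139.97], [-82, 262], [0, 151.66], [-163.58, 163.58]. Speed limits (degrees/s): [159.86, 159.86, 180, 180, 180, 180].

## Interface

Orientations are given as a 3x3 rotation matrix whose columns are the frame's x, y, z axes.
In Python, from rig import bot, capture, recognise, place_of gives the robot as it stands.
- The arm moves only by the tool send_rows, never from a script. Its argument "motion" is a list of rows, each a list of 2 entries, a list of its own where there are three numbers: the shift along the tool's x, y, z in mm, then the turn about the tool's z in rad. A call has exactly 5 rows; each row shifts and turns the pose as measured when the row begins, along the tool's axes as they then stand; what a row does not reach is not made up. A row lasts 1/12 s, in which the tool goes at most 41.7 mm and 7.16 degrees, less where a joint would pass 70% of its speed; a pose out of reach is approached as far as the arm can. A call with a gripper value outside its range is refused whole. "gripper" is the closure, from 0 (fully open) to 1 (shut), set as the call begins (left out, the last holds). The fingers move at their own pace and stop on an object; the grip force is fixed at half the most. Time passes only in rows, so rows that do not move let the fingers close, or fill a call up. It gives the time, the measured TCP pose, the force and the opening at its end, in the units of the state.
- bot.read_state(): the state, without advancing time (a new reading comes with each control period).
- capture(name): name is "scene" or "side" or "wrist"; returns a dict with "image" (420x560x3 uint8, blue, green, red), "fx", "fy", "cx", "cy" (pixels), "rvec" (rotation vector, rad) and "tvec" (3), from world to camera coordinates, as OpenCV has them. Camera axes: x right, y down, z forward; pixel columns grow to the right and rows downward; lengths in m; the calibration is good to about 2 mm. A picture is of the moment at which its call begins. There is no depth.
- bot.hand_in(): hands the job in, once; it reports no verdict.
Trained networks look in the newest picture that a camera, given by its name, has taken for a name from the list of things; names that differ only in an ending like _2 or _b are one class to them, and where a whole thing is asked for, a point or a joint stands for the part that bears it (a point fixed in the world has none). Each returns a list of dicts, best first, with "p" (0 to 1); they miss things now and then, are a little off and sometimes report something else, mostly with a low value. They report only what shows in the picture. A call takes as long as a camera call. They do not tell look-alikes from the thing itself.
- recognise(camera, target): "xy" ([column, row] in pixels, amid what is visible of it).
- place_of(camera, target): "xy" ([column, row] in pixels: a listed point, or the origin of a listed thing).
The state is a dict: "time_s": time; "joint_positions": joint angles; "qvel": joint speeds; "tau": joint torques, N m; "position": TCP position; "tcp_rot": TCP orientation; "force": force on the tool from outside, world axes, zero at the start; "moment": the same for the moment, N m; "opening": opening from 0.0 (shut) to 1.0 (fully open).
Only numpy, scipy, OpenCV 4.12 (cv2) and the standard library are available. Lean on these libraries where they do the work, as an engineer would, in place of code of your own. Each camera call takes 0.05 s, during which the arm holds its last target.

## Task

Make up the two walking-stick kits: the bamboo T-handle, the brass collar and the black rubber tip go in the blue-rimmed tray; the dark wooden knob and the steel collar go in the yellow-rimmed tray, which already has its grey tip. Stand each part upright on its own outline: T-handle along the white bar, knob on the large ring with the dot, collars on the plain rings, tip on the solid disc, leaving the grey tip and the green collar where they are.

Things in the scene. Friction and masses are not known exactly. Their poses are not given: they have to be found in the camera images.
- tray_blue: Fixed black kit tray, blue rim, 150 (own x) by 190 mm (own y); floor 6 mm thick, rim 5 mm wide, 12 high. Origin: centre of underside. White outlines, centres in its frame (mm): bar (44 by 122, long side along y) for the T-handle at x -35, y 0; plain ring (50) for the collar at x 35, y 45; solid disc (56) for the tip at x 35, y -45. Yaw within 0.25 rad of 0, on the robot's left or right.
- tray_yellow: Fixed black kit tray, yellow rim, 150 (own x) by 190 mm (own y); floor 6 mm thick, rim 5 mm wide, 12 high. Origin: centre of underside. White outlines, centres in its frame (mm): large ring (62) with a dot for the knob at x -35, y 0; plain ring (50) for the collar at x 35, y 45; solid disc (56) for the tip at x 35, y -45. Grey tip covers the disc. Yaw within 0.25 rad of 0, on the robot's left or right.
- handle_mid (a point): Pale bamboo T-handle standing on a round dark foot (34 mm across): bar 105 mm long (own y), 28 wide (own x), 28 high, two brown nodes, its underside 14 mm above the foot's underside; 42 mm high in all, 50 to 100 g. Grip across the bar's middle. Point: the middle, 21 mm above the foot's underside; z up. Stands on the bench at the start, yaw within 0.6 rad of 0.
- knob_mid (a point): Dark red-brown turned wooden knob standing on its foot, 52 mm high: foot 36 mm in diameter, a narrow neck, then a head 46 mm in diameter whose straight band runs from 27 to 43 mm above the underside. Grip the head. Point: its centre, 26 mm above its underside; z up. 60 to 130 g. Stands on the bench at the start.
- collar_brass_mid (a point): Yellow brass tube-shaped collar standing on end, 36 mm outside diameter, 24 mm bore, 34 mm high. Point: its centre, 17 mm above its underside; z up. About 120 g. Stands on the bench at the start.
- collar_steel_mid (a point): Bright silver steel tube-shaped collar standing on end, 36 mm outside diameter, 24 mm bore, 34 mm high. Point: its centre, 17 mm above its underside; z up. About 120 g. Stands on the bench at the start.
- collar_green_mid (a point): Green plastic tube-shaped collar standing on end, 36 mm outside diameter, 24 mm bore, 34 mm high. Point: its centre, 17 mm above its underside; z up. About 40 g. In neither kit: it stays where it stands on the bench.
- tip_black_mid (a point): Black rubber walking-stick tip standing upright, 44 mm high: foot 44 mm across and 10 high, then a shank 31 mm across from 15 mm up to the top, with a round mark on top. Point: its centre, 22 mm above its underside; z up. About 50 g. Stands on the bench at the start.
- tip_grey_mid (a point): Light grey rubber walking-stick tip standing upright, 44 mm high: foot 44 mm across and 10 high, then a shank 31 mm across from 15 mm up to the top, with a round mark on top. Point: its centre, 22 mm above its underside; z up. Stands in the yellow-rimmed tray on its disc from the start; stays there.
Mind the look-alikes: they are no part of the job. Leave any pink look-alike of the part that bears knob_mid alone.

How it is judged (in metres and radians):
At the end, for the whole second after the job is handed in: Each of the five parts stands on its own outline in its tray, centre within 12 mm along each tray axis, on the floor, tilt under 0.15 rad, at rest; T-handle within 0.26 rad of the bar. Grey tip on its disc (21 mm along each axis); green collar upright within 20 mm of its start (x of handle_mid in the frame of tray_blue between -0.047 and -0.023 m and y of handle_mid in the frame of tray_blue between -0.012 and 0.012 m and z of handle_mid in the frame of tray_blue between 0.021 and 0.033 m and angle between each of handle_mid, collar_brass_mid, tip_black_mid, knob_mid, collar_steel_mid, tip_grey_mid, collar_green_mid's own z axis and vertical below 0.15 rad and linear speed of each of handle, collar_brass, tip_black, knob, collar_steel, tip_grey below 0.02 m/s and angle between the y axis of handle_mid and the y axis of tray_blue, either way round below 0.26 rad and x of collar_brass_mid in the frame of tray_blue between 0.023 and 0.047 m and y of collar_brass_mid in the frame of tray_blue between 0.033 and 0.057 m and z of collar_brass_mid in the frame of tray_blue between 0.017 and 0.029 m and x of tip_black_mid in the frame of tray_blue between 0.023 and 0.047 m and y of tip_black_mid in the frame of tray_blue between -0.057 and -0.033 m and z of tip_black_mid in the frame of tray_blue between 0.022 and 0.034 m and x of knob_mid in the frame of tray_yellow between -0.047 and -0.023 m and y of knob_mid in the frame of tray_yellow between -0.012 and 0.012 m and z of knob_mid in the frame of tray_yellow between 0.026 and 0.038 m and x of collar_steel_mid in the frame of tray_yellow between 0.023 and 0.047 m and y of collar_steel_mid in the frame of tray_yellow between 0.033 and 0.057 m and z of collar_steel_mid in the frame of tray_yellow between 0.017 and 0.029 m and x of tip_grey_mid in the frame of tray_yellow between 0.014 and 0.056 m and y of tip_grey_mid in the frame of tray_yellow between -0.066 and -0.024 m and z of tip_grey_mid in the frame of tray_yellow between 0.022 and 0.034 m and distance of collar_green_mid from where it was at the start of the episode below 0.02 m); the robot touches nothing.
It fails at once if the green collar is moved by more than 20 mm (distance of collar_green_mid from where it was at the start of the episode above 0.02 m).
It fails at once if the grey tip is moved by more than 15 mm (distance of tip_grey_mid from where it was at the start of the episode above 0.015 m).
It also fails if it takes over 144 s, if anything falls off the work surface, if the arm or the gripper's body presses on something with over 40 N, if the wrist force passes 120 N, or if a joint passes its speed limit or range.

## Working session

There is one attempt and no reset: what is moved stays moved. The work goes in short steps, Python scripts to look and compute and a tool call to move; the robot and the scene stay as the last step left them, time stands still between calls to the robot, and variables do not carry over. Pictures are saved under pics/ and viewed, and the job is handed in when it is done.

Besides the shell and the picture viewer there is one more tool, called as name([rows], argument=value, ...), one row to a line, values as JSON. send_rows: Moves the arm, as the interface text tells. Its arguments: {"type":"object","properties":{"motion":{"type":"array","items":{"type":"array"}},"gripper":{"type":"number"}},"required":["motion"]}

```bash
ls; mkdir -p pics; cat > h.py <<'E'
import numpy as np, cv2
from rig import bot, capture, recognise, place_of
E
python3 - <<'E'
from h import *
s=bot.read_state(); print(s)
for n in("scene","side","wrist"):
    c=capture(n); cv2.imwrite(f"pics/{n}0.png",c["image"]); print(n,c["fx"],c["cx"],c["rvec"],c["tvec"])
    import pickle; pickle.dump(c,open(f"{n}0.pkl","wb"))
    for t in ["tray_blue","tray_yellow","handle_mid","knob_mid","collar_brass_mid","collar_steel_mid","collar_green_mid","tip_black_mid","tip_grey_mid"]:
        print(t,[(np.round(d["xy"]).tolist(),round(d["p"],2)) for d in place_of(n,t)][:4])
E
```

```text
pics
{'time_s': 0.0, 'joint_positions': array([-1.02257753e+01,  3.02791910e+01,  8.21551141e+01, -2.60105642e-03,
        6.76902117e+01, -1.02265295e+01]), 'qvel': array([ 0.03677467,  0.04133853, -0.07321848, -0.03263734,  0.13740598,
        0.01517641]), 'tau': array([-5.45745443e-04, -4.40045428e+01, -1.76593530e+01,  6.32597599e-02,
        5.83207863e-02, -1.53719384e-04]), 'position': array([6.24271190e-01, 1.64494698e-04, 2.21576296e-01]), 'tcp_rot': array([[ 9.99997697e-01,  3.00718080e-05, -2.14616240e-03],
       [ 3.08111780e-05, -9.99999940e-01,  3.44475701e-04],
       [-2.14615192e-03, -3.44541033e-04, -9.99997638e-01]]), 'force': array([-0.5032302 , -0.93761918,  0.76940796]), 'moment': array([-0.02610859, -0.04864954,  0.02912079]), 'opening': 0.999569045564954}
scene 391.43802826020703 278.43677062962405 [ 1.73589334  1.69525999 -0.78113851] [ 0.00152963 -0.28660784  1.19405661]
tray_blue [([124.0, 244.0], 0.7)]
tray_yellow [([447.0, 252.0], 0.6)]
handle_mid [([230.0, 220.0], 0.84)]
knob_mid [([333.0, 212.0], 0.7), ([308.0, 189.0], 0.62)]
collar_brass_mid [([294.0
[... 445 characters left out ...]
0, 242.0], 0.43)]
handle_mid [([298.0, 274.0], 0.71)]
knob_mid [([240.0, 207.0], 0.75), ([212.0, 235.0], 0.57)]
collar_brass_mid [([337.0, 214.0], 0.52)]
collar_steel_mid [([376.0, 243.0], 0.78)]
collar_green_mid [([260.0, 245.0], 0.56)]
tip_black_mid [([307.0, 186.0], 0.6)]
tip_grey_mid [([258.0, 162.0], 0.54)]
wrist 307.3003092371301 284.70565306639355 [-2.86482404e+00 -8.30909358e-04  2.07832739e-04] [-0.6255765  -0.03360751  0.38973676]
tray_blue []
tray_yellow []
handle_mid [([158.0, 270.0], 0.69)]
knob_mid [([127.0, 85.0], 0.57)]
collar_brass_mid [([303.0, 172.0], 0.81)]
collar_steel_mid [([291.0, 279.0], 0.72)]
collar_green_mid [([139.0, 184.0], 0.82)]
tip_black_mid []
tip_grey_mid []
```

View pics/scene0.png

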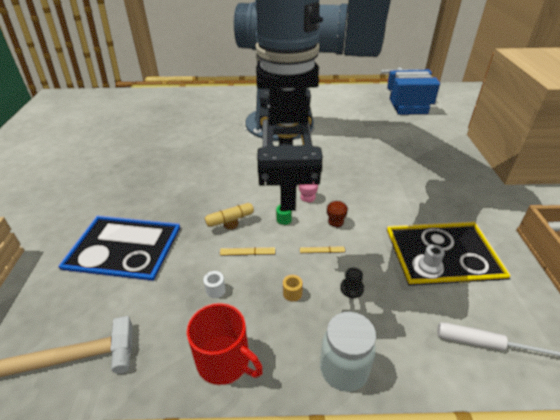

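View pics/side0.png

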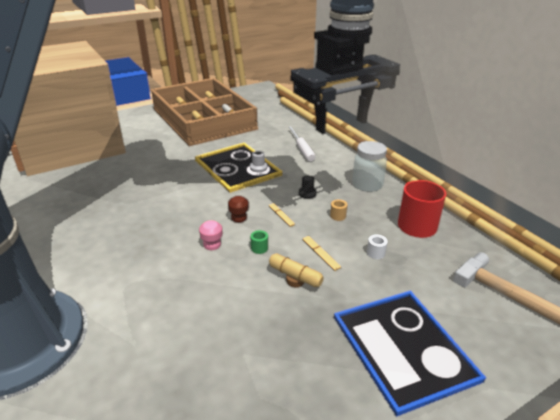

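View pics/wrist0.png

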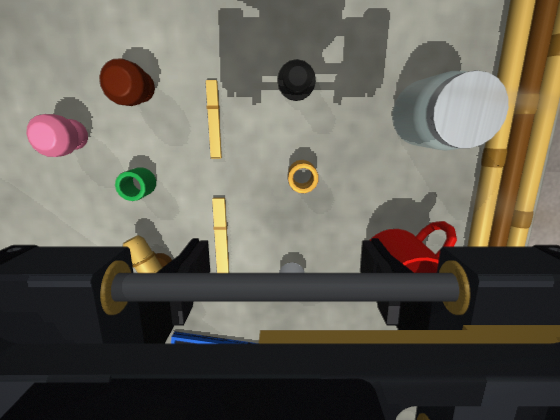

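The scene shows two knobs: pink (scene 308,189) and dark red-brown (333,212). The red-brown one fits the description. Next I'll triangulate from two or more views.

```bash
cat >> h.py <<'E'
import pickle
def P(c):
    R=cv2.Rodrigues(np.array(c["rvec"],float))[0]; K=np.array([[c["fx"],0,c["cx"]],[0,c["fy"],c["cy"]],[0,0,1.]])
    return K,R,np.array(c["tvec"],float).reshape(3)
def ray(c,uv):
    K,R,t=P(c); d=R.T@np.linalg.solve(K,[uv[0],uv[1],1.]); return -R.T@t,d/np.linalg.norm(d)
def onz(c,uv,z):
    o,d=ray(c,uv); return o+d*(z-o[2])/d[2]
def tri(obs):
    A=np.zeros((3,3));b=np.zeros(3);rs=[ray(c,u) for c,u in obs]
    for o,d in rs:
        M=np.eye(3)-np.outer(d,d);A+=M;b+=M@o
    x=np.linalg.solve(A,b)
    return x,[np.linalg.norm((np.eye(3)-np.outer(d,d))@(x-o)) for o,d in rs]
def proj(c,X):
    K,R,t=P(c); p=K@(R@np.asarray(X,float)+t); return p[:2]/p[2]
E
python3 - <<'E'
from h import *
C={n:pickle.load(open(n+"0.pkl","rb")) for n in("scene","side","wrist")}
for n in C: capture(n)
O={"tray_blue":"scene side","tray_yellow":"scene side","handle_mid":"scene side wrist","knob_mid":"scene side wrist","collar_brass_mid":"scene side wrist","collar_steel_mid":"scene side","collar_green_mid":"scene side wrist","tip_black_mid":"scene side","tip_grey_mid":"scene side"}
for t,v in O.items():
    obs=[(C[n],place_of(n,t)[0]["xy"]) for n in v.split()]
    x,r=tri(obs); print(t,np.round(x*1000,1),np.round(np.array(r)*1000,1))
C0={n:-P(C[n])[1].T@P(C[n])[2] for n in C};print(C0)
for nm,uv,z in(("mug",(218,320),.09),("mugbase",(222,372),0),("jarbase",(347,375),0),("jartop",(352,330),.08)): print(nm,onz(C["scene"],uv,z))
print(tri([(C["scene"],(218,322)),(C["side"],(423,192))]),tri([(C["scene"],(352,330)),(C["side"],(371,150))]))
# rectified trays
for nm,cc in(("blue",(124,244)),("yellow",(447,252))):
  for cam in("scene","side"):
    x=onz(C["scene"],cc,.006); 
    S=4;w=140
    pts=np.float32([[x[0]+a*w/1000,x[1]+b*w/1000,.006] for a,b in((-1,-1),(1,-1),(1,1),(-1,1))])
    src=np.float32([proj(C[cam],p) for p in pts]); dst=np.float32([[0,0],[2*w*2,0],[2*w*2,2*w*2],[0,2*w*2]])
    im=cv2.warpPerspective(C[cam]["image"],cv2.getPerspectiveTransform(src,dst),(4*w,4*w)); cv2.imwrite(f"pics/rect_{nm}_{cam}.png",im); print(nm,x)
E
cd pics; python3 -c "
import cv2,numpy as np
r=lambda n:cv2.imread('rect_'+n+'.png')[::1,::1]
a=np.vstack([np.hstack([r('blue_scene'),r('blue_side')]),np.hstack([r('yellow_scene'),r('yellow_side')])]);cv2.imwrite('rects.png',cv2.resize(a,(600,600),interpolation=cv2.INTER_AREA))"
```

```text
tray_blue [ 518.4 -327.7    1.4] [0.7 0.7]
tray_yellow [553.4 319.9  -3. ] [1.7 1.7]
handle_mid [ 458.6 -109.9   20.3] [0.2 0.4 0.6]
knob_mid [438.4  82.8  52.6] [45.1  9.9 48.2]
collar_brass_mid [644.1  10.6  11.5] [8.1 6.4 2.1]Traceback (most recent call last):
  File "<stdin>", line 6, in <module>
IndexError: list index out of range
[ WARN:0@0.020] global loadsave.cpp:275 findDecoder imread_('rect_blue_scene.png'): can't open/read file: check file path/integrity
Traceback (most recent call last):
TypeError: 'NoneType' object is not subscriptable
```

```bash
cat > t.py <<'E'
from h import *
C={n:pickle.load(open(n+"0.pkl","rb")) for n in("scene","side","wrist")}
O={"tray_blue":[(124,244),(401,348),None],"tray_yellow":[(447,252),(236,168),None],"handle":[(230,220),(298,274),(158,270)],"knob":[(333,212),(240,207),(127,85)],"brass":[(294,288),(337,214),(303,172)],"steel":[(214,284),(376,243),(291,279)],"green":[(283,215),(260,245),(139,184)],"tip_black":[(352,280),(307,186),(297,80)],"tip_grey":[(431,259),(258,162),None]}
for t,v in O.items():
    obs=[(C[n],u) for n,u in zip(("scene","side","wrist"),v) if u]
    x,r=tri(obs); print(t,np.round(x*1000,1),np.round(np.array(r)*1000,1))
print({n:np.round(-P(C[n])[1].T@P(C[n])[2],3) for n in C})
print("mug,jar top",tri([(C["scene"],(218,322)),(C["side"],(423,192))]),tri([(C["scene"],(352,330)),(C["side"],(371,150))]))
w=140
for nm,cc in(("blue",(124,244)),("yellow",(447,252))):
  for cam in("scene","side"):
    x=onz(C["scene"],cc,.006)
    pts=np.float32([[x[0]+a*w/1000,x[1]+b*w/1000,.006] for a,b in((-1,-1),(1,-1),(1,1),(-1,1))])
    src=np.float32([proj(C[cam],p) for p in pts]); dst=np.float32([[0,0],[4*w,0],[4*w,4*w],[0,4*w]])
    cv2.imwrite(f"pics/rect_{nm}_{cam}.png",cv2.warpPerspective(C[cam]["image"],cv2.getPerspectiveTransform(src,dst),(4*w,4*w)))
  print(nm,x)
r=lambda n:cv2.imread('pics/rect_'+n+'.png')
a=np.vstack([np.hstack([r('blue_scene'),r('blue_side')]),np.hstack([r('yellow_scene'),r('yellow_side')])]);cv2.imwrite('pics/rects.png',cv2.resize(a,(600,600),interpolation=cv2.INTER_AREA))
E
python3 t.py
```

```text
tray_blue [ 514.8 -328.4    3.5] [0.8 0.8]
tray_yellow [553.  322.8  -2.1] [2.5 2.5]
handle [ 460.2 -115.    16.1] [1.5 1.6 1.7]
knob [458.1 108.2  31.8] [2.8 0.7 2.8]
brass [645.4  12.9   8.4] [3.6 2.9 2.7]
steel [ 636.  -126.7   21.4] [2.7 1.9 2.2]
green [445.2  -1.1  11.5] [1.9 1.4 0.6]
tip_black [638.1 117.7  23.6] [0.3 1.  1.2]
tip_grey [593.1 273.3  25.4] [0.3 0.3]
{'scene': array([ 1.088, -0.016,  0.569]), 'side': array([ 0.106, -0.637,  0.592]), 'wrist': array([0.626, 0.075, 0.384])}
mug,jar top (array([ 0.76500958, -0.10373153,  0.08875345]), [np.float64(0.0026999161789532265), np.float64(0.002699916178953063)]) (array([0.78700362, 0.08400739, 0.09477627]), [np.float64(0.0026230155380809485), np.float64(0.0026230155380809602)])
blue [ 0.51690425 -0.32631429  0.006     ]
yellow [0.55809852 0.32051141 0.006     ]
```

View pics/rects.png

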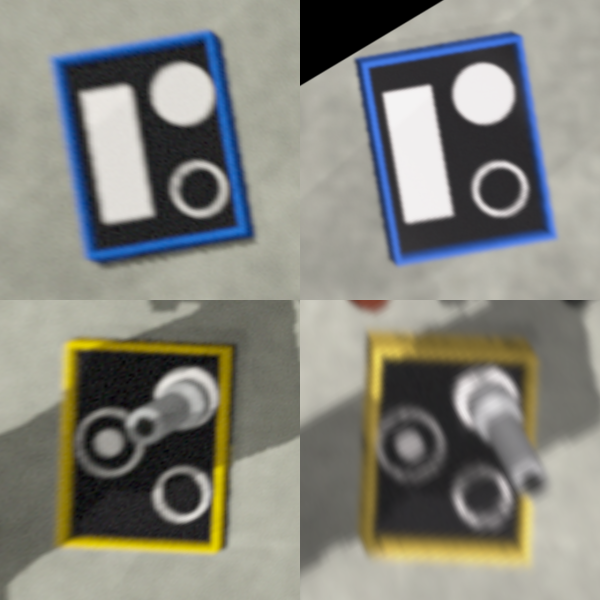

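```bash
cat > tr.py <<'E'
from h import *
C={n:pickle.load(open(n+"0.pkl","rb")) for n in("scene","side","wrist")}
M={"blue":{"bar":(-35,0),"ring":(35,45),"disc":(35,-45)},"yellow":{"bigring":(-35,0),"ring":(35,45)}}
def rect(c,ctr,w=140,s=4,z=.006):
    pts=np.float32([[ctr[0]+a*w/1000,ctr[1]+b*w/1000,z] for a,b in((-1,-1),(1,-1),(1,1),(-1,1))])
    src=np.float32([proj(c,p) for p in pts]); L=2*w*s
    return cv2.warpPerspective(c["image"],cv2.getPerspectiveTransform(src,np.float32([[0,0],[L,0],[L,L],[0,L]])),(L,L),flags=cv2.INTER_CUBIC)
for nm,ctr in(("blue",(.517,-.326)),("yellow",(.556,.3205))):
  for cam in("scene","side"):
    im=rect(C[cam],ctr); hsv=cv2.cvtColor(im,cv2.COLOR_BGR2HSV)
    rim=cv2.inRange(hsv,(105,120,60),(125,255,255)) if nm=="blue" else cv2.inRange(hsv,(22,120,70),(36,255,255))
    n,l,st,ce=cv2.connectedComponentsWithStats(rim)
    k=1+np.argmax(st[1:,4]); cs,_=cv2.findContours((l==k).astype(np.uint8),cv2.RETR_EXTERNAL,cv2.CHAIN_APPROX_NONE)
    rr=cv2.minAreaRect(max(cs,key=cv2.contourArea)); print(nm,cam,"rim ctr",np.round([ctr[0]*1e3-140+rr[0][0]/4,ctr[1]*1e3-140+rr[0][1]/4],1),"size",np.round(np.array(rr[1])/4,1),rr[2])
    m=np.zeros_like(rim); cv2.drawContours(m,cs,-1,255,-1); m=cv2.erode(m,np.ones((45,45)))
    g=cv2.cvtColor(im,cv2.COLOR_BGR2GRAY)
    for th in (90,):
      wm=((g>th)&(m>0)).astype(np.uint8)
      cs,_=cv2.findContours(wm,cv2.RETR_EXTERNAL,cv2.CHAIN_APPROX_NONE)
      for c in cs:
        if cv2.contourArea(c)<8000: continue
        mo=cv2.moments(c); q=cv2.minAreaRect(c)
        print("  ",np.round([ctr[0]*1e3-140+mo["m10"]/mo["m00"]/4,ctr[1]*1e3-140+mo["m01"]/mo["m00"]/4],1),np.round(np.array(q[1])/4,1),round(q[2],1))
E
python3 tr.py
```

```text
blue scene rim ctr [ 519.5 -329.1] size [196.2 156.7] 80.14131164550781
   [ 562.7 -290.1] [56.8 54.1] 37.6
   [ 485.9 -322.8] [128.8  52.7] 80.1
   [ 548.  -378.8] [64.1 59.8] 33.7
blue side rim ctr [ 522.4 -327.9] size [196.  155.4] 80.23628234863281
   [ 563.5 -290.2] [54. 55.] 90.0
   [ 486.9 -322.4] [127.   49.1] 80.3
   [ 548.2 -379. ] [59.2 60.2] 90.0
   [ 478.6 -367.9] [113.7 226.7] 27.5
yellow scene rim ctr [553.3 316.1] size [160.1 196.1] 2.4418373107910156
   [553.1 316.4] [147.2 183.7] 2.5
yellow side rim ctr [555.9 317.2] size [157.9 205. ] 2.767869710922241
   [548.8 229.1] [ 68.7 157.5] 70.4
```

```bash
cat > t2.py <<'E'
from h import *
C={n:pickle.load(open(n+"0.pkl","rb")) for n in("scene","side","wrist")}
O={"handle":[(230,220),(298,274),(158,270),.021],"knob":[(333,212),(240,207),(127,85),.026],"pink":[(308,189),(212,235),(55,135),.026],"brass":[(294,288),(337,214),(303,172),.017],"steel":[(214,284),(376,243),(291,279),.017],"green":[(283,215),(260,245),(139,184),.017],"tip_black":[(352,280),(307,186),(297,80),.022]}
for t,v in O.items():
    print(t,[np.round(onz(C[n],u,v[3])[:2]*1000,0).tolist() for n,u in zip(("scene","side","wrist"),v)])
# handle ends at z=.028 height
for n,a,b in(("scene",(209,221),(252,211)),("side",(275,262),(318,279))): 
    A,B=onz(C[n],a,.028),onz(C[n],b,.028); d=B-A; print(n,A,B,np.linalg.norm(d),"yaw",np.arctan2(-d[0],d[1]))
im=C["scene"]["image"]; cv2.imwrite("pics/k.png",cv2.resize(im[170:300,190:370],None,fx=4,fy=4,interpolation=cv2.INTER_CUBIC))
E
python3 t2.py
```

```text
handle [[467.0, -113.0], [458.0, -121.0], [461.0, -113.0]]
knob [[453.0, 107.0], [463.0, 117.0], [454.0, 111.0]]
pink [[370.0, 60.0], [370.0, 57.0], [365.0, 58.0]]
brass [[648.0, 14.0], [635.0, -1.0], [648.0, 15.0]]
steel [[635.0, -129.0], [642.0, -120.0], [634.0, -128.0]]
green [[449.0, -0.0], [442.0, -9.0], [449.0, -0.0]]
tip_black [[637.0, 118.0], [639.0, 120.0], [639.0, 117.0]]
scene [ 0.47632634 -0.15500809  0.028     ] [ 0.44684395 -0.06636832  0.028     ] 0.09341424021858394 yaw 0.3210985196057552
side [ 0.43511209 -0.07835059  0.028     ] [ 0.47707033 -0.15576259  0.028     ] 0.0880517549990298 yaw -2.6449029125377868
```

View pics/k.png

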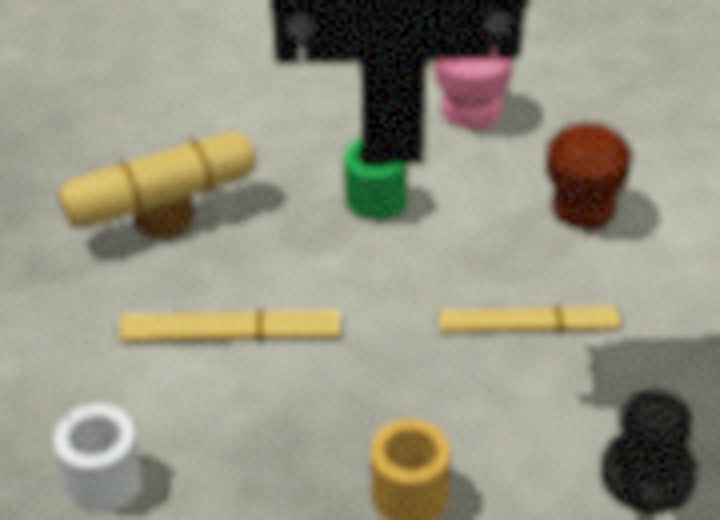

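The crop confirms it: the dark red-brown knob (scene 333,212) is the target. The pink one (308,189) is the look-alike and stays. I'll take the handle first.

```bash
cat >> h.py <<'E'
def yaw(s): R=np.array(s["tcp_rot"]); return np.arctan2(R[1,0],R[0,0])
def go(x,y,z,yw=None):
    "x,y,z mm; prints per-tool-frame total shift, and turn"
    s=bot.read_state(); p=np.array(s["position"])*1000; R=np.array(s["tcp_rot"])
    print("t",round(s["time_s"],2),"tcp",np.round(p,1),"yaw",round(yaw(s),3),"open",round(s["opening"],2),"F",np.round(s["force"],1),"q",np.round(s["joint_positions"],0))
    d=R.T@(np.array([x,y,z])-p); th=0 if yw is None else -(yw-yaw(s))
    print("tool shift now",np.round(d,1),"turn",round(th,3))
    if yw is not None:
        # if turn done first
        c,k=np.cos(yw),np.sin(yw); R2=np.array([[c,k,0],[k,-c,0],[0,0,-1.]]); print("after turn shift",np.round(R2.T@(np.array([x,y,z])-p),1), " rows turn",abs(th)/.125)
def look(name,target=None,tag="x",z=None,show=True):
    c=capture(name); cv2.imwrite(f"pics/{tag}.png",c["image"]); pickle.dump(c,open("last.pkl","wb"))
    for t in ([target] if isinstance(target,str) else target or []):
        for d in place_of(name,t)[:3]:
            print(t,np.round(d["xy"],1),round(d["p"],2), np.round(onz(c,d["xy"],z)*1000,1) if z is not None else "")
    return c
E
python3 -c "
from h import *
go(462,-115,150,0.33)"
```

```text
t 2.4 tcp [625.    0.  222.6] yaw 0.0 open 1.0 F [-0.5 -0.4  0.7] q [-10.  30.  82.   0.  68. -10.]
tool shift now [-163.   115.    72.6] turn -0.33
after turn shift [-191.5   56.    72.6]  rows turn 2.639774755781762
```

send_rows([
  [[-32,22,0],-0.11],
  [[-33,20,0],-0.11],
  [[-35,16,0],-0.11],
  [[-37,10,0],0],
  [[-37,10,0],0],
])

```text
time_s: 2.82
position: [0.472, -0.113, 0.2214]
tcp_rot: [[0.937, 0.35, 0.011], [0.35, -0.937, -0.001], [0.01, 0.005, -1.0]]
force: [-0.3, -0.9, -0.3]
opening: 0.996
```

```bash
python3 -c "
from h import *
go(462,-115,220,0.33)
look('wrist','handle_mid','w1',.021)"
```

```text
t 2.82 tcp [ 472.  -113.   221.4] yaw 0.357 open 1.0 F [-0.3 -0.9 -0.3] q [-27.  19. 102.   0.  58. -47.]
tool shift now [-10.1  -1.7   1.3] turn 0.027
after turn shift [-10.1  -1.4   1.4]  rows turn 0.21929564959455128
handle_mid [271.1 177.1] 0.71 [ 456.1 -110.    21. ]
handle_mid [507.3  37.6] 0.2 [640.4 118.5  21. ]
```

View pics/w1.png

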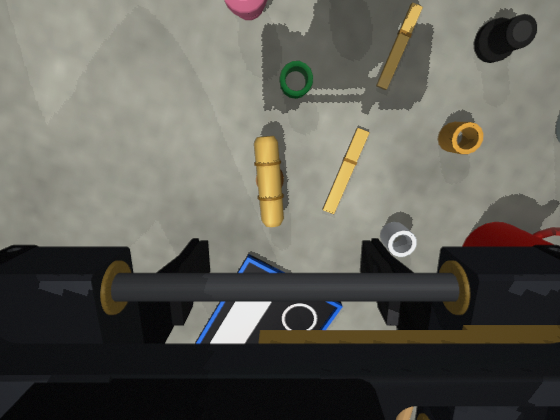

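```bash
python3 -c "
from h import *
c=pickle.load(open('last.pkl','rb'))
A,B=onz(c,(264,140),.035),onz(c,(273,224),.035);d=A-B;print(A,B,(A+B)/2,np.linalg.norm(d),np.arctan2(-d[0],d[1]))
C=pickle.load(open('scene0.pkl','rb'))
print('two-view handle mid',tri([(c,(268.5,181)),(C,(230,219))]))
for n,uv in(('brass',(467,137)),('steel',(402,242)),('tip',(522,30)),('green',(295,78))): print(n,onz(c,uv,.044 if n=='tip' else .034))
go(460,-112,12,.31)"
```

```text
[ 0.43427986 -0.07107704  0.035     ] [ 0.47704939 -0.1599743   0.035     ] [ 0.45566463 -0.11552567  0.035     ] 0.09865067338472874 0.44842325671332006
two-view handle mid (array([ 0.45505042, -0.11551563,  0.01397076]), [np.float64(0.0013773771773592717), np.float64(0.0013773771773592683)])
brass [0.64470249 0.01090937 0.034     ]
steel [ 0.63316851 -0.12737762  0.034     ]
tip [0.63798796 0.11924221 0.044     ]
green [0.44354081 0.00048141 0.034     ]
t 2.92 tcp [ 468.4 -113.9  221. ] yaw 0.351 open 1.0 F [ 0.4  0.  -1. ] q [-27.  19. 102.   0.  58. -47.]
tool shift now [ -8.3  -5.  209. ] turn 0.041
after turn shift [ -7.4  -4.4 209. ]  rows turn 0.33082087913561464
```

send_rows([
  [[-12,-2,25],-0.09],
  [[0,0,40],0],
  [[0,0,30],0],
  [[0,0,0],0],
  [[0,0,0],0],
])

```text
time_s: 3.33
position: [0.4625, -0.12, 0.1275]
tcp_rot: [[0.905, 0.426, 0.019], [0.426, -0.905, -0.006], [0.015, 0.014, -1.0]]
force: [0.2, -0.2, -0.3]
opening: 0.998
```

```bash
python3 -c "
from h import *
go(456,-115,10,.44)
look('wrist','handle_mid','w2',.021)"
```

```text
t 3.33 tcp [ 462.5 -120.   127.5] yaw 0.44 open 1.0 F [ 0.2 -0.2 -0.3] q [-28.  28. 109.   0.  42. -54.]
tool shift now [ -5.5  -8.9 117.3] turn 0.0
after turn shift [ -3.7  -7.3 117.5]  rows turn 0.0002523956885371881
handle_mid [277.6 194.9] 0.97 [ 454.9 -114.1   21. ]
```

View pics/w2.png

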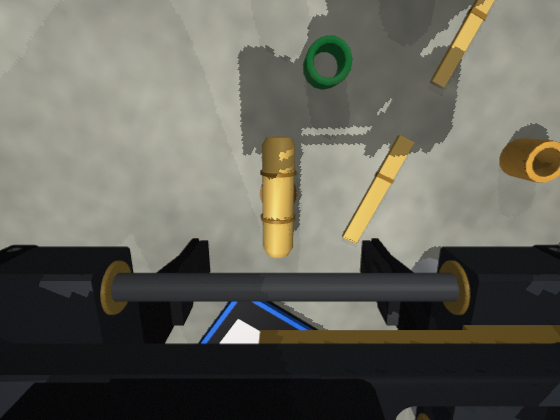

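send_rows([
  [[-4,-7,30],0],
  [[0,0,30],0],
  [[0,0,25],0],
  [[0,0,15],0],
  [[0,0,0],0],
])

```text
time_s: 3.85
position: [0.4717, -0.1207, 0.0353]
tcp_rot: [[0.903, 0.428, 0.047], [0.429, -0.903, -0.02], [0.034, 0.039, -0.999]]
force: [0.5, 0.6, 0.2]
opening: 1.001
```

```bash
python3 -c "
from h import *
go(455.5,-114.5,10,.44)"
```

```text
t 3.85 tcp [ 471.7 -120.7   35.3] yaw 0.444 open 1.0 F [0.5 0.6 0.2] q [-28.  38. 112.   1.  27. -54.]
tool shift now [-12.8 -13.5  24.4] turn 0.004
after turn shift [-12.  -12.5  25.3]  rows turn 0.031365474417925476
```

```bash
python3 -c "
from h import *
for i in range(2):
  look('wrist',None,'w3'); go(455.5,-114.5,10,.44); print(np.round(bot.read_state()['tcp_rot'],3)[:,2])"
```

```text
t 3.9 tcp [ 472.2 -120.9   36.4] yaw 0.444 open 1.0 F [0.9 1.  0.5] q [-28.  38. 112.   1.  27. -54.]
tool shift now [-13.2 -14.   25.4] turn 0.004
after turn shift [-12.4 -12.9  26.4]  rows turn 0.032428621684805314
[ 0.049 -0.021 -0.999]
t 3.95 tcp [ 472.4 -121.1   37.1] yaw 0.444 open 1.0 F [ 0.6 -0.9 -0.3] q [-28.  38. 112.   1.  27. -54.]
tool shift now [-13.4 -14.3  26.1] turn 0.004
after turn shift [-12.5 -13.2  27.1]  rows turn 0.032833002933327915
[ 0.05  -0.022 -0.999]
```

send_rows([
  [[-7,-7,0],0],
  [[-6,-6,0],0],
  [[0,0,9],0],
  [[0,0,8],0],
  [[0,0,0],0],
])

```text
time_s: 4.37
position: [0.458, -0.1161, 0.0242]
tcp_rot: [[0.902, 0.428, 0.061], [0.43, -0.902, -0.027], [0.043, 0.051, -0.998]]
force: [0.5, 0.6, -0.4]
opening: 1.001
```

```bash
python3 -c "
from h import *
go(455.5,-114.5,10,.44); print(np.round(bot.read_state()['tcp_rot'],3)[:,2])"
```

```text
t 4.37 tcp [ 458.  -116.1   24.2] yaw 0.445 open 1.0 F [ 0.5  0.6 -0.4] q [-28.  39. 115.   1.  22. -54.]
tool shift now [-2.2 -3.2 14. ] turn 0.005
after turn shift [-1.6 -2.5 14.2]  rows turn 0.04350323624362984
[ 0.061 -0.027 -0.998]
```

send_rows([
  [[-2,-3,8],0],
  [[0,0,7],0],
  [[0,0,3],0],
  [[0,0,0],0],
  [[0,0,0],0],
])

```text
time_s: 4.78
position: [0.457, -0.1154, 0.0044]
tcp_rot: [[0.902, 0.428, 0.062], [0.43, -0.902, -0.028], [0.044, 0.052, -0.998]]
force: [0.4, 0.8, 1.1]
opening: 1.001
```

```bash
python3 -c "
from h import *
go(455.5,-114.5,10,.44); print(np.round(bot.read_state()['tcp_rot'],3)[:,2]);look('side',None,'s1');look('wrist',None,'w4')
go(455.5,-114.5,10,.44)"
```

```text
t 4.78 tcp [ 457.  -115.4    4.4] yaw 0.445 open 1.0 F [0.4 0.8 1.1] q [-28.  42. 116.   1.  19. -54.]
tool shift now [-0.7 -1.2 -5.7] turn 0.005
after turn shift [-0.9 -1.5 -5.6]  rows turn 0.03987662561088623
[ 0.062 -0.028 -0.998]
t 4.88 tcp [ 457.  -115.4    4.7] yaw 0.445 open 1.0 F [-0.3  0.7  0.6] q [-28.  41. 116.   1.  19. -54.]
tool shift now [-0.8 -1.2 -5.4] turn 0.005
after turn shift [-1.  -1.5 -5.3]  rows turn 0.041057766021279196
```

View pics/w4.png

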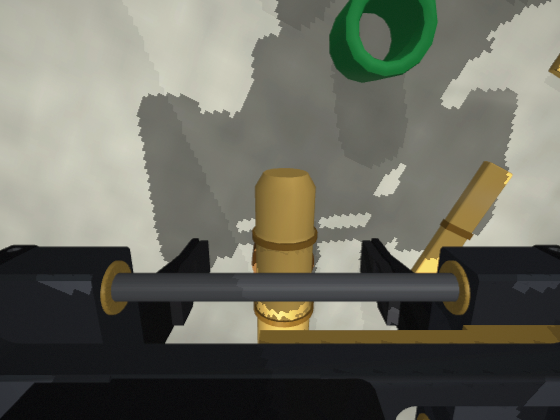

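View pics/s1.png

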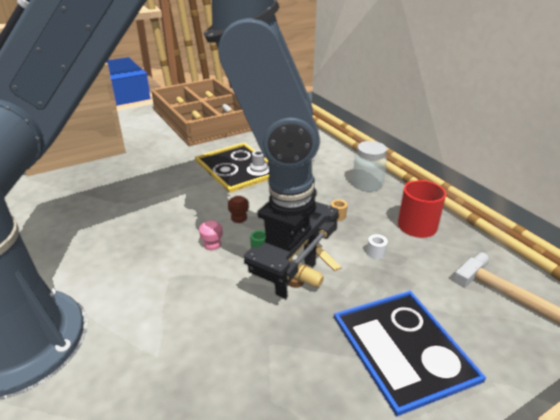

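send_rows([
  [[0,0,-4],0],
  [[0,0,0],0],
  [[0,0,0],0],
  [[0,0,0],0],
  [[0,0,0],0],
], gripper=1)

```text
time_s: 5.3
position: [0.4576, -0.1157, 0.0102]
tcp_rot: [[0.902, 0.428, 0.064], [0.43, -0.902, -0.029], [0.046, 0.054, -0.997]]
force: [0.7, 0.9, -0.1]
opening: 0.708
```

send_rows([
  [[0,0,0],0],
  [[0,0,0],0],
  [[0,0,0],0],
  [[0,0,0],0],
  [[0,0,0],0],
])

```text
time_s: 5.72
position: [0.4576, -0.1157, 0.0104]
tcp_rot: [[0.902, 0.428, 0.065], [0.43, -0.902, -0.029], [0.046, 0.054, -0.997]]
force: [-0.1, 0.2, 1.1]
opening: 0.37
```

send_rows([
  [[0,0,0],0],
  [[0,0,0],0],
  [[0,0,0],0],
  [[0,0,-8],0],
  [[0,0,-12],0],
])

```text
time_s: 6.13
position: [0.4551, -0.1146, 0.0294]
tcp_rot: [[0.902, 0.428, 0.06], [0.43, -0.902, -0.027], [0.043, 0.05, -0.998]]
force: [0.6, -0.2, 0.4]
opening: 0.373
```

send_rows([
  [[0,0,-25],0],
  [[0,0,-25],0],
  [[0,0,-20],0],
  [[0,0,0],0],
  [[0,0,0],0],
])

```text
time_s: 6.55
position: [0.4499, -0.1122, 0.1046]
tcp_rot: [[0.902, 0.428, 0.061], [0.43, -0.902, -0.027], [0.043, 0.051, -0.998]]
force: [0.3, 0.2, -0.4]
opening: 0.369
```

```bash
python3 -c "
from h import *
go(486.4,-322.6,100,-.169);look('wrist',None,'w5');look('side',None,'s2')"
```

```text
t 6.55 tcp [ 449.9 -112.2  104.6] yaw 0.445 open 0.37 F [ 0.3  0.2 -0.4] q [-28.  29. 114.   0.  34. -54.]
tool shift now [-57.8 205.3  12.5] turn 0.614
after turn shift [ 71.4 201.3   4.6]  rows turn 4.911234785660166
```

View pics/w5.png

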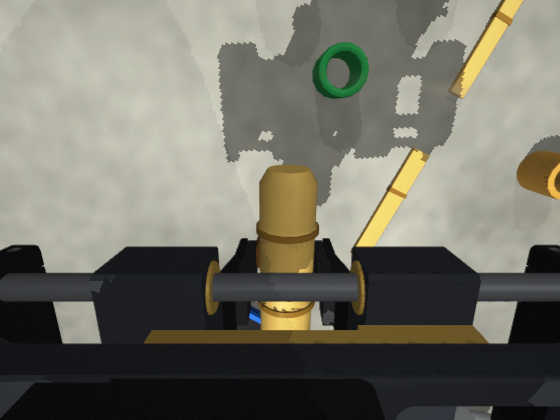

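View pics/s2.png

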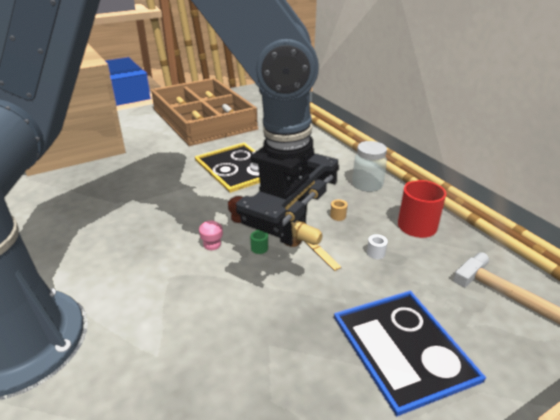

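send_rows([
  [[-10,37,0],0.12],
  [[-6,38,0],0.12],
  [[-1,38,0],0.12],
  [[4,38,0],0.12],
  [[8,37,0],0.12],
])

```text
time_s: 7.07
position: [0.4754, -0.2935, 0.1015]
tcp_rot: [[0.985, -0.169, 0.039], [-0.169, -0.986, -0.009], [0.04, 0.002, -0.999]]
force: [0.6, -0.2, -1.1]
opening: 0.371
```

```bash
python3 -c "
from h import *
look('wrist',None,'w6');go(486.4,-322.6,100,-.169)
print(np.round(bot.read_state()['tcp_rot'],3)[:,2])"
```

```text
t 7.12 tcp [ 479.2 -303.7  102.3] yaw -0.177 open 0.37 F [ 3.5 -5.9  0.1] q [-44.  35.  99.   2.  44. -35.]
tool shift now [10.3 17.3  3.1] turn -0.008
after turn shift [10.3 17.4  2.3]  rows turn 0.06607743010652212
[ 0.047 -0.021 -0.999]
```

View pics/w6.png

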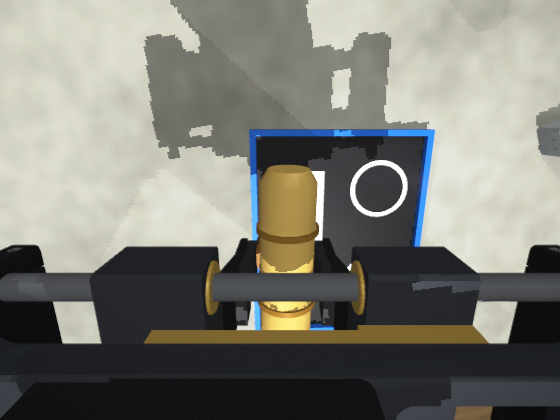

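```bash
python3 -c "
from h import *
c=pickle.load(open('last.pkl','rb')); print(onz(c,(379,188),.006))
for uv in((253,133),(431,131)): print(onz(c,uv,.012))
"
```

```text
[ 0.5632592  -0.29025217  0.006     ]
[ 0.46573795 -0.22624674  0.012     ]
[ 0.60719293 -0.2490614   0.012     ]
```

send_rows([
  [[6,9,0],0],
  [[4,6,10],0],
  [[0,0,15],0],
  [[0,0,15],0],
  [[0,0,0],0],
])

```text
time_s: 7.53
position: [0.487, -0.3272, 0.0543]
tcp_rot: [[0.982, -0.184, 0.043], [-0.183, -0.983, -0.018], [0.046, 0.009, -0.999]]
force: [-0.2, 1.6, -1.2]
opening: 0.368
```

```bash
python3 -c "
from h import *
look('side',None,'s3');look('scene',None,'c3');go(486.4,-322.6,16,-.169)
print(np.round(bot.read_state()['tcp_rot'],3)[:,2])"
```

```text
t 7.63 tcp [ 487.8 -327.5   56.4] yaw -0.184 open 0.37 F [-0.3 -0.7 -0.8] q [-45.  40.  97.   2.  41. -36.]
tool shift now [-4.2 -5.  40.2] turn -0.015
after turn shift [-2.2 -4.6 40.4]  rows turn 0.11833967094970888
[ 0.045 -0.019 -0.999]
```

View pics/s3.png

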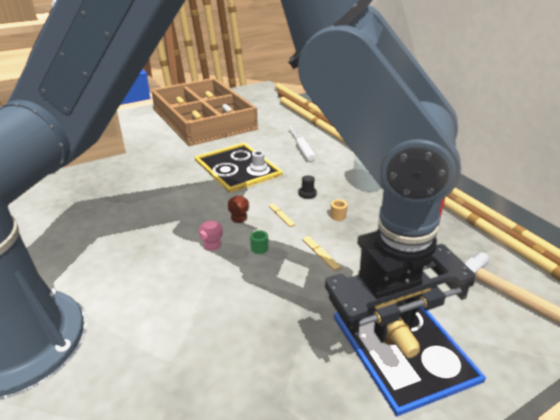

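send_rows([
  [[-3,-4,10],-0.015],
  [[0,0,12],0],
  [[-1,-1,8],0],
  [[0,0,4],0],
  [[0,0,0],0],
])

```text
time_s: 8.05
position: [0.4875, -0.3222, 0.0217]
tcp_rot: [[0.985, -0.167, 0.047], [-0.166, -0.986, -0.021], [0.05, 0.013, -0.999]]
force: [-0.5, 0.2, -1.0]
opening: 0.368
```

```bash
python3 -c "
from h import *
go(486.4,-322.6,16.5,-.169)"
```

```text
t 8.05 tcp [ 487.5 -322.2   21.7] yaw -0.167 open 0.37 F [-0.5  0.2 -1. ] q [-45.  43.  98.   2.  36. -37.]
tool shift now [-1.3  0.5  5.1] turn 0.002
after turn shift [-1.1  0.5  5.2]  rows turn 0.018076161614570596
```

send_rows([
  [[-1,0,2],0],
  [[0,0,1.5],0],
  [[0,0,1],0],
  [[0,0,0],0],
  [[0,0,0],0],
])

```text
time_s: 8.47
position: [0.4876, -0.3229, 0.0178]
tcp_rot: [[0.985, -0.167, 0.049], [-0.166, -0.986, -0.023], [0.052, 0.014, -0.999]]
force: [-0.3, 0.3, -0.3]
opening: 0.37
```

```bash
python3 -c "
from h import *
go(486.4,-322.6,16.5,-.169)"
```

```text
t 8.47 tcp [ 487.6 -322.9   17.8] yaw -0.167 open 0.37 F [-0.3  0.3 -0.3] q [-45.  43.  98.   2.  35. -37.]
tool shift now [-1.3 -0.1  1.2] turn 0.002
after turn shift [-1.3 -0.1  1.3]  rows turn 0.018408187163169165
```

send_rows([
  [[-1,0,1],0],
  [[0,0,0.5],0],
  [[0,0,0],0],
  [[0,0,0],0],
  [[0,0,0],0],
])

```text
time_s: 8.88
position: [0.487, -0.3233, 0.0171]
tcp_rot: [[0.985, -0.167, 0.05], [-0.166, -0.986, -0.024], [0.054, 0.016, -0.998]]
force: [0.3, 0.6, -0.9]
opening: 0.369
```

send_rows([
  [[0,0,0],0],
  [[0,0,0],0],
  [[0,0,0],0],
  [[0,0,0],0],
  [[0,0,0],0],
], gripper=0.4)

```text
time_s: 9.3
position: [0.4873, -0.3236, 0.0174]
tcp_rot: [[0.985, -0.167, 0.051], [-0.166, -0.986, -0.025], [0.054, 0.016, -0.998]]
force: [0.3, 0.6, 1.2]
opening: 0.583
```

send_rows([
  [[0,0,-10],0],
  [[0,0,-25],0],
  [[0,0,-35],0],
  [[0,0,-35],0],
  [[0,0,-20],0],
])

```text
time_s: 9.72
position: [0.4778, -0.3177, 0.1428]
tcp_rot: [[0.985, -0.167, 0.041], [-0.166, -0.986, -0.015], [0.043, 0.008, -0.999]]
force: [0.6, -1.1, -0.0]
opening: 0.598
```

```bash
python3 -c "
from h import *
look('scene','handle_mid','c4',.027);look('side','handle_mid','s4',.027);go(645,12,170,1.40);print(np.round(bot.read_state()['tcp_rot'],3)[:,2])
a=cv2.imread('pics/s4.png')[270:420,300:520];b=cv2.imread('pics/c4.png')[190:300,40:200];cv2.imwrite('pics/m4.png',np.hstack([cv2.resize(a,(440,300)),cv2.resize(b,(320,300))]))
w=look('wrist',None,'w7')"
```

```text
handle_mid [128.7 227.4] 0.7 [ 490.  -318.5   27. ]
handle_mid [388.9 339.8] 0.94 [ 493.8 -320.5   27. ]
t 9.92 tcp [ 477.3 -317.2  140.1] yaw -0.168 open 0.6 F [ 0.3 -0.4 -0.1] q [-45.  32.  96.   1.  50. -37.]
tool shift now [ 111.6 -352.4  -27.7] turn -1.568
after turn shift [352.9 109.4 -29.9]  rows turn 12.54036088508903
[ 0.039 -0.014 -0.999]
```

View pics/m4.png

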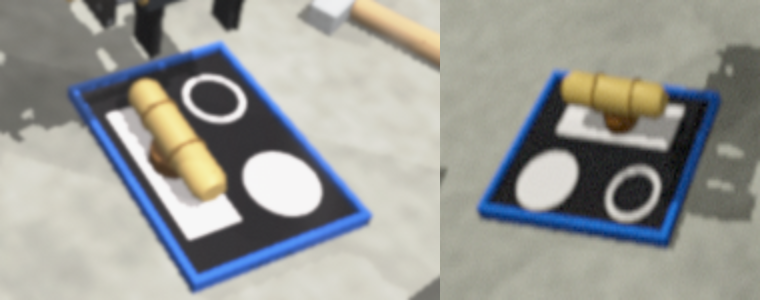

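View pics/w7.png

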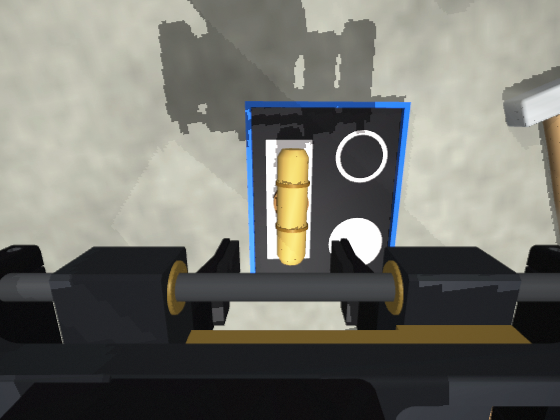

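```bash
python3 -c "
from h import *
c=pickle.load(open('last.pkl','rb')); print(onz(c,(292,207),.034),onz(c,(291,255),.034)-onz(c,(294,160),.034))
for d in place_of('wrist','handle_mid')[:2]: print(d, onz(c,d['xy'],.027))
print(onz(c,(361,157),.006),onz(c,(355,243),.006))
go(645,12,170,1.40)"
```

```text
[ 0.48841286 -0.32071333  0.034     ] [-0.01698849 -0.08820895  0.        ]
{'xy': [290.0, 201.4], 'p': 0.91} [ 0.4875665  -0.31714169  0.027     ]
[ 0.56247641 -0.29133126  0.006     ] [ 0.54755771 -0.37943678  0.006     ]
t 10.02 tcp [ 476.4 -316.4  138.2] yaw -0.168 open 0.6 F [ 1.1  0.1 -0.4] q [-45.  32.  96.   1.  50. -37.]
tool shift now [ 112.5 -351.8  -29.1] turn -1.568
after turn shift [352.2 110.3 -31.8]  rows turn 12.541268305421385
```

send_rows([
  [[8,-27,-6],-0.12],
  [[12,-26,-6],-0.12],
  [[15,-24,-6],-0.12],
  [[17,-22,-6],-0.12],
  [[20,-20,-6],-0.12],
], gripper=0.1)

```text
time_s: 10.43
position: [0.5346, -0.1891, 0.1602]
tcp_rot: [[0.902, 0.432, 0.021], [0.432, -0.902, -0.002], [0.018, 0.01, -1.0]]
force: [0.2, -0.1, 0.3]
opening: 0.864
```

send_rows([
  [[22,-18,0],-0.12],
  [[24,-15,0],-0.12],
  [[26,-12,0],-0.12],
  [[27,-9,0],-0.12],
  [[28,-5,0],-0.12],
])

```text
time_s: 10.85
position: [0.5932, -0.0524, 0.1532]
tcp_rot: [[0.478, 0.878, 0.006], [0.878, -0.478, 0.004], [0.006, 0.003, -1.0]]
force: [0.8, 0.9, -0.6]
opening: 0.901
```

```bash
python3 -c "
from h import *
go(645,12,170,1.40);print(np.round(bot.read_state()['tcp_rot'],3)[:,2])"
```

```text
t 10.85 tcp [593.2 -52.4 153.2] yaw 1.072 open 0.9 F [ 0.8  0.9 -0.6] q [-16.  33.  90.   0.  57. -78.]
tool shift now [ 81.5  14.8 -16.2] turn -0.328
after turn shift [ 72.3  40.1 -16.8]  rows turn 2.622814401052331
[ 0.006  0.004 -1.   ]
```

send_rows([
  [[26,6,-3],-0.11],
  [[25,9,-3],-0.11],
  [[20,10,0],-0.1],
  [[4,4,0],0],
  [[0,0,0],0],
])

```text
time_s: 11.27
position: [0.6458, 0.0183, 0.1488]
tcp_rot: [[0.152, 0.988, -0.013], [0.988, -0.152, 0.009], [0.007, -0.014, -1.0]]
force: [0.5, 0.2, 0.2]
opening: 0.901
```

```bash
python3 -c "
from h import *
look('wrist',['collar_brass_mid','tip_black_mid'],'w8',.017)
go(645,12,100,1.40);print(np.round(bot.read_state()['tcp_rot'],3)[:,2])"
```

```text
collar_brass_mid [273.8 203. ] 0.93 [646.7   8.   17. ]
tip_black_mid [388.7 179.4] 0.79 [640.5 121.8  17. ]
t 11.42 tcp [644.4  16.4 149.4] yaw 1.416 open 0.89 F [ 0.  -0.3 -0.4] q [ -9.  37.  82.   0.  62. -90.]
tool shift now [-4.6  2.1 49.4] turn 0.016
after turn shift [-4.2  1.4 49.4]  rows turn 0.1250710806675155
[-0.014  0.009 -1.   ]
```

View pics/w8.png

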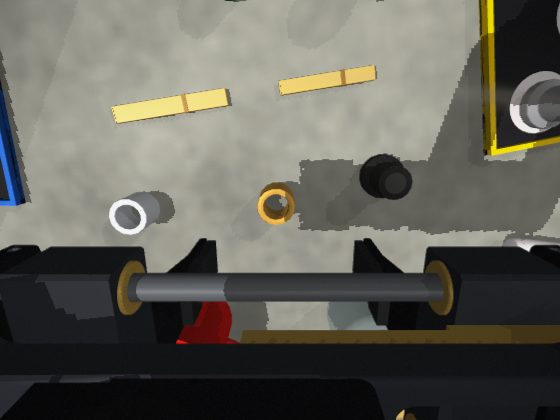

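```bash
python3 -c "
from h import *
c=pickle.load(open('last.pkl','rb')); print(onz(c,(276,206),.034),onz(c,(128.5,217),.034),onz(c,(397,181),.044))
C=pickle.load(open('scene0.pkl','rb'));print(tri([(c,(276,206)),(C,(293,281))]))
go(646,9,60,1.40)"
```

```text
[0.64566353 0.01066225 0.034     ] [ 0.63495335 -0.12778669  0.034     ] [0.63697351 0.12038168 0.044     ]
(array([0.64577407, 0.01136125, 0.03383727]), [np.float64(0.0007119611665151863), np.float64(0.0007119611665151858)])
t 11.42 tcp [644.4  16.4 149.4] yaw 1.416 open 0.89 F [ 0.  -0.3 -0.4] q [ -9.  37.  82.   0.  62. -90.]
tool shift now [-7.6  4.1 89.3] turn 0.016
after turn shift [-7.   2.9 89.4]  rows turn 0.1250710806675155
```

send_rows([
  [[-5,2,25],0.016],
  [[0,0,30],0],
  [[0,0,25],0],
  [[0,0,10],0],
  [[0,0,0],0],
])

```text
time_s: 11.83
position: [0.6426, 0.0046, 0.0587]
tcp_rot: [[0.183, 0.983, -0.012], [0.983, -0.183, 0.007], [0.005, -0.013, -1.0]]
force: [-0.6, -0.0, 0.2]
opening: 0.898
```

```bash
python3 -c "
from h import *
go(645.7,10.7,6,1.40);print(np.round(bot.read_state()['tcp_rot'],3)[:,2])"
```

```text
t 11.83 tcp [642.6   4.6  58.7] yaw 1.386 open 0.9 F [-0.6 -0.   0.2] q [-10.  44.  86.   0.  52. -89.]
tool shift now [ 6.3  2.7 52.7] turn -0.014
after turn shift [ 6.5  2.1 52.7]  rows turn 0.10936194861632309
[-0.012  0.007 -1.   ]
```

send_rows([
  [[4,2,10],0],
  [[1,0,20],0],
  [[0,0,12],0],
  [[0,0,5],0],
  [[0,0,0],0],
])

```text
time_s: 12.25
position: [0.6475, 0.0069, 0.0133]
tcp_rot: [[0.189, 0.982, -0.006], [0.982, -0.189, 0.006], [0.005, -0.007, -1.0]]
force: [0.0, 0.4, 0.4]
opening: 0.901
```

```bash
python3 -c "
from h import *
go(645.7,10.7,6,1.40)"
```

```text
t 12.25 tcp [647.5   6.9  13.3] yaw 1.381 open 0.9 F [0.  0.4 0.4] q [ -9.  48.  86.   0.  47. -89.]
tool shift now [ 3.3 -2.4  7.3] turn -0.019
after turn shift [ 3.4 -2.4  7.3]  rows turn 0.15107492150466761
```

send_rows([
  [[3,-2,4],-0.015],
  [[0,0,2],0],
  [[0,0,1],0],
  [[0,0,0],0],
  [[0,0,0],0],
])

```text
time_s: 12.67
position: [0.6483, 0.0107, 0.0088]
tcp_rot: [[0.172, 0.985, -0.001], [0.985, -0.172, 0.005], [0.005, -0.002, -1.0]]
force: [0.2, 0.6, -0.7]
opening: 0.903
```

send_rows([
  [[0,0,0],0],
  [[0,0,0],0],
  [[0,0,0],0],
  [[0,0,0],0],
  [[0,0,0],0],
], gripper=1)

```text
time_s: 13.08
position: [0.6493, 0.0106, 0.0103]
tcp_rot: [[0.172, 0.985, 0.002], [0.985, -0.172, 0.005], [0.005, 0.001, -1.0]]
force: [0.3, -0.7, -0.2]
opening: 0.609
```

send_rows([
  [[0,0,0],0],
  [[0,0,0],0],
  [[0,0,0],0],
  [[0,0,0],0],
  [[0,0,0],0],
])

```text
time_s: 13.5
position: [0.6493, 0.0105, 0.0103]
tcp_rot: [[0.172, 0.985, 0.002], [0.985, -0.172, 0.005], [0.005, 0.001, -1.0]]
force: [0.1, 0.4, -0.2]
opening: 0.406
```

```bash
python3 -c "
from h import *
go(645.7,10.7,6,1.40)"
```

```text
t 13.5 tcp [649.3  10.5  10.3] yaw 1.398 open 0.41 F [ 0.1  0.4 -0.2] q [ -9.  48.  86.   0.  46. -89.]
tool shift now [-0.5 -3.5  4.3] turn -0.002
after turn shift [-0.4 -3.5  4.3]  rows turn 0.0150041186447325
```

send_rows([
  [[0,0,-10],0],
  [[0,0,-25],0],
  [[0,0,-35],0],
  [[0,0,-30],0],
  [[-20,-2,0],0],
])

```text
time_s: 13.92
position: [0.6415, -0.0062, 0.112]
tcp_rot: [[0.169, 0.986, -0.007], [0.986, -0.169, 0.007], [0.006, -0.008, -1.0]]
force: [1.0, -1.1, -1.4]
opening: 0.412
```

send_rows([
  [[-38,-3,0],0],
  [[-38,-3,0],0],
  [[-38,-3,0],0],
  [[-38,-3,0],0],
  [[-38,-3,0],0],
])

```text
time_s: 14.33
position: [0.5965, -0.1912, 0.1184]
tcp_rot: [[0.157, 0.988, 0.003], [0.988, -0.157, 0.006], [0.006, 0.002, -1.0]]
force: [0.5, 0.6, -1.2]
opening: 0.411
```

```bash
python3 -c "
from h import *
look('wrist','collar_brass_mid','w9')
go(566.8,-290.3,90,1.40);print(np.round(bot.read_state()['tcp_rot'],3)[:,2])"
```

```text
collar_brass_mid [283.8 255.3] 0.85 
collar_brass_mid [115.4 147. ] 0.45 
t 14.43 tcp [ 596.5 -196.5  118.5] yaw 1.407 open 0.41 F [-0.   0.5 -1.1] q [ -29.   38.   87.    0.   55. -109.]
tool shift now [-97.5 -14.1  28.1] turn 0.007
after turn shift [-97.5 -13.3  28.5]  rows turn 0.0524852517530654
[ 0.004  0.003 -1.   ]
```

View pics/w9.png

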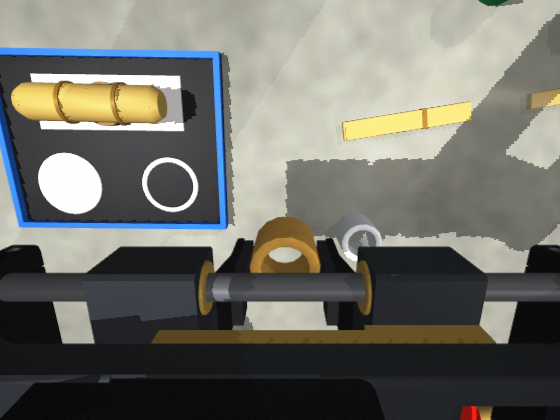

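send_rows([
  [[-38,-5,0],0],
  [[-35,-5,0],0],
  [[-20,-3,15],0],
  [[0,0,15],0],
  [[0,0,0],0],
])

```text
time_s: 14.85
position: [0.5687, -0.2869, 0.0907]
tcp_rot: [[0.166, 0.986, 0.008], [0.986, -0.166, 0.002], [0.003, 0.008, -1.0]]
force: [-0.6, 1.4, -1.6]
opening: 0.406
```

```bash
python3 -c "
from h import *
go(566.8,-290.3,45,1.40);print(np.round(bot.read_state()['tcp_rot'],3)[:,2])"
```

```text
t 14.85 tcp [ 568.7 -286.9   90.7] yaw 1.404 open 0.41 F [-0.6  1.4 -1.6] q [ -37.   40.   87.    0.   53. -118.]
tool shift now [-3.8 -1.7 45.7] turn 0.004
after turn shift [-3.7 -1.3 45.7]  rows turn 0.031772062288597525
[ 0.008  0.002 -1.   ]
```

send_rows([
  [[-3,-1,15],0],
  [[0,0,20],0],
  [[0,0,15],0],
  [[0,0,5],0],
  [[0,0,0],0],
])

```text
time_s: 15.27
position: [0.5698, -0.2873, 0.0379]
tcp_rot: [[0.164, 0.986, 0.01], [0.986, -0.164, 0.001], [0.003, 0.01, -1.0]]
force: [-0.6, 0.1, -0.9]
opening: 0.408
```

```bash
python3 -c "
from h import *
look('wrist','collar_brass_mid','w10')
go(566.8,-290.3,17,1.40);print(np.round(bot.read_state()['tcp_rot'],3)[:,2])"
```

```text
collar_brass_mid [286.5 256.2] 0.96 
t 15.37 tcp [ 570.4 -287.8   39. ] yaw 1.406 open 0.41 F [ 0.2  0.4 -1.6] q [ -37.   45.   88.    1.   47. -118.]
tool shift now [-3.1 -3.4 22. ] turn 0.006
after turn shift [-3.  -3.1 22. ]  rows turn 0.0463737317642714
[ 0.012 -0.    -1.   ]
```

View pics/w10.png

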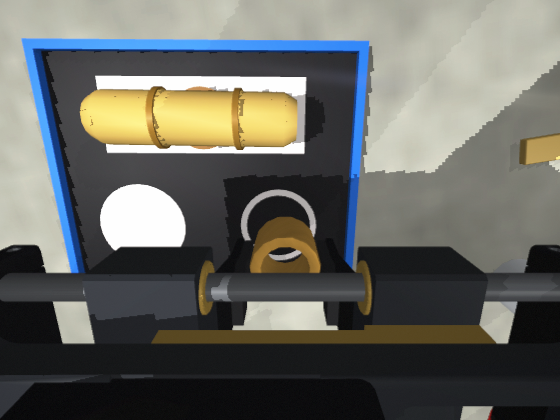

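send_rows([
  [[-3,-3,6],0],
  [[0,0,8],0],
  [[0,-1,4],0],
  [[0,0,1],0],
  [[0,0,0],0],
])

```text
time_s: 15.78
position: [0.5683, -0.291, 0.0222]
tcp_rot: [[0.163, 0.986, 0.017], [0.987, -0.163, -0.004], [-0.001, 0.018, -1.0]]
force: [-0.1, -0.4, -1.2]
opening: 0.41
```

```bash
python3 -c "
from h import *
go(566.8,-290.3,16.3,1.40)"
```

```text
t 15.78 tcp [ 568.3 -291.    22.2] yaw 1.407 open 0.41 F [-0.1 -0.4 -1.2] q [ -37.   46.   88.    1.   45. -118.]
tool shift now [ 0.5 -1.7  5.9] turn 0.007
after turn shift [ 0.5 -1.6  5.9]  rows turn 0.05720456087183834
```

send_rows([
  [[0,-2,2.5],0],
  [[0,0,2],0],
  [[0,0,1],0],
  [[0,0,0],0],
  [[0,0,0],0],
])

```text
time_s: 16.2
position: [0.5665, -0.2911, 0.0167]
tcp_rot: [[0.163, 0.986, 0.018], [0.987, -0.163, -0.004], [-0.001, 0.019, -1.0]]
force: [-0.3, -0.0, -1.1]
opening: 0.411
```

send_rows([
  [[0,0,0.5],0],
  [[0,0,0],0],
  [[0,0,0],0],
  [[0,0,0],0],
  [[0,0,0],0],
])

```text
time_s: 16.62
position: [0.5667, -0.2912, 0.0167]
tcp_rot: [[0.163, 0.986, 0.019], [0.987, -0.163, -0.005], [-0.002, 0.019, -1.0]]
force: [-1.6, -0.1, -0.4]
opening: 0.412
```

Near the floor, so release (part-open), then rise.

send_rows([
  [[0,0,0],0],
  [[0,0,0],0],
  [[0,0,0],0],
  [[0,0,0],0],
  [[0,0,0],0],
], gripper=0.38)

```text
time_s: 17.03
position: [0.5673, -0.2916, 0.0171]
tcp_rot: [[0.163, 0.986, 0.02], [0.987, -0.163, -0.006], [-0.003, 0.02, -1.0]]
force: [0.5, 0.2, 1.0]
opening: 0.608
```

send_rows([
  [[0,0,-8],0],
  [[0,0,-25],0],
  [[0,0,-35],0],
  [[0,0,-35],0],
  [[0,0,-20],0],
])

```text
time_s: 17.45
position: [0.5612, -0.2884, 0.1394]
tcp_rot: [[0.163, 0.987, 0.008], [0.987, -0.163, 0.003], [0.005, 0.007, -1.0]]
force: [-0.1, 0.1, 0.1]
opening: 0.622
```

```bash
python3 -c "
from h import *
c=look('wrist','collar_brass_mid','w11',.023)
go(637,120,150,1.40);print(np.round(bot.read_state()['tcp_rot'],3)[:,2])"
```

```text
collar_brass_mid [283.4 205.3] 0.72 [ 564.2 -289.9   23. ]
t 17.55 tcp [ 562.7 -289.6  140.9] yaw 1.407 open 0.62 F [0.5 0.  1.4] q [ -38.   36.   86.    0.   58. -118.]
tool shift now [416.2   6.4  -8.3] turn 0.007
after turn shift [416.2   3.6  -9.1]  rows turn 0.05318480630976019
[ 0.012 -0.    -1.   ]
```

View pics/w11.png

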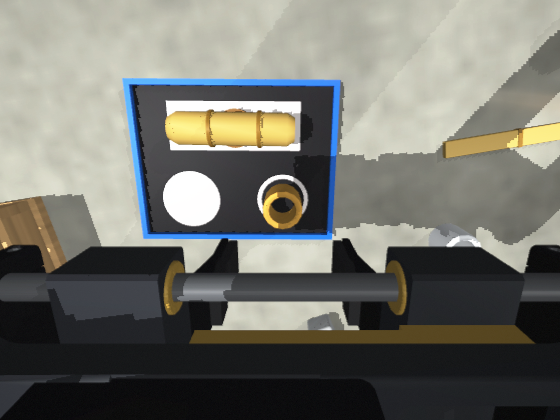

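send_rows([
  [[38,0,-2],0],
  [[40,0,0],0],
  [[40,0,0],0],
  [[40,0,0],0],
  [[40,0,0],0],
], gripper=0.1)

```text
time_s: 17.97
position: [0.5963, -0.0993, 0.1431]
tcp_rot: [[0.179, 0.984, 0.017], [0.984, -0.179, -0.007], [-0.004, 0.018, -1.0]]
force: [0.7, -0.2, 0.3]
opening: 0.868
```

send_rows([
  [[40,0,0],0],
  [[40,0,0],0],
  [[40,0,0],0],
  [[40,0,0],0],
  [[20,0,0],0],
])

```text
time_s: 18.38
position: [0.6252, 0.09, 0.1385]
tcp_rot: [[0.178, 0.984, 0.009], [0.984, -0.178, -0.005], [-0.003, 0.01, -1.0]]
force: [-0.0, -0.8, 0.7]
opening: 0.905
```

```bash
python3 -c "
from h import *
c=look('wrist','tip_black_mid','w12',.022)
go(637,120,100,1.40);print(np.round(bot.read_state()['tcp_rot'],3)[:,2])"
```

```text
tip_black_mid [318.  208.6] 0.97 [637.5 119.   22. ]
t 18.48 tcp [625.1  89.6 138.3] yaw 1.394 open 0.9 F [-0.5  0.5 -0.2] q [ -2.  36.  86.  -0.  57. -82.]
tool shift now [32.1  6.  38.3] turn -0.006
after turn shift [32.   6.6 38.3]  rows turn 0.045606339149074415
[ 0.009 -0.005 -1.   ]
```

View pics/w12.png

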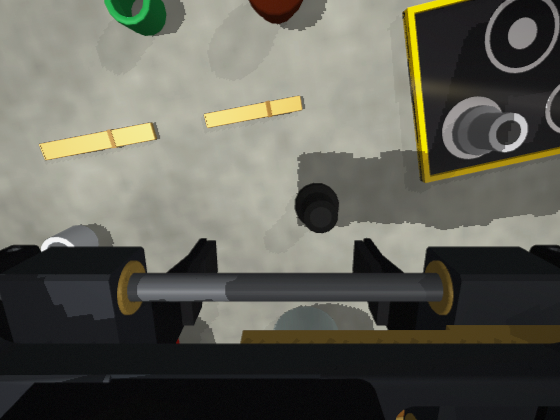

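send_rows([
  [[18,4,10],0],
  [[13,2,25],0],
  [[0,0,25],0],
  [[0,0,15],0],
  [[0,0,0],0],
])

```text
time_s: 18.9
position: [0.6369, 0.1168, 0.0597]
tcp_rot: [[0.174, 0.985, 0.009], [0.985, -0.174, -0.008], [-0.007, 0.01, -1.0]]
force: [-0.3, -0.2, 0.0]
opening: 0.901
```

```bash
python3 -c "
from h import *
c=look('wrist','tip_black_mid','w13',.022)
go(637.2,119.6,11,1.40);print(np.round(bot.read_state()['tcp_rot'],3)[:,2])"
```

```text
tip_black_mid [289.7 233.8] 0.85 [639.  119.4  22. ]
t 19.0 tcp [638.5 116.6  62.3] yaw 1.395 open 0.9 F [-0.4  0.6  0.2] q [  1.  43.  86.  -1.  50. -79.]
tool shift now [ 3.1 -2.6 51.3] turn -0.005
after turn shift [ 2.8 -1.8 51.3]  rows turn 0.038470492392916
[ 0.013 -0.008 -1.   ]
```

send_rows([
  [[3,-2,15],0],
  [[0,0,18],0],
  [[0,0,10],0],
  [[0,0,4],0],
  [[0,0,0],0],
])

```text
time_s: 19.42
position: [0.643, 0.1154, 0.0205]
tcp_rot: [[0.179, 0.984, 0.024], [0.984, -0.179, -0.009], [-0.005, 0.025, -1.0]]
force: [0.6, 0.2, -0.1]
opening: 0.9
```

```bash
python3 -c "
from h import *
go(638,119.5,11,1.40)"
```

```text
t 19.42 tcp [643.  115.4  20.5] yaw 1.391 open 0.9 F [ 0.6  0.2 -0.1] q [  1.  47.  86.  -1.  46. -79.]
tool shift now [ 3.2 -5.9  9.4] turn -0.009
after turn shift [ 3.2 -5.6  9.5]  rows turn 0.073470332835889
```

send_rows([
  [[3,-5,4],0],
  [[0,-1,3],0],
  [[0,0,1.5],0],
  [[0,0,0],0],
  [[0,0,0],0],
])

```text
time_s: 19.83
position: [0.6395, 0.1192, 0.0148]
tcp_rot: [[0.18, 0.983, 0.03], [0.984, -0.18, -0.009], [-0.004, 0.031, -1.0]]
force: [-0.1, 0.0, -0.1]
opening: 0.898
```

send_rows([
  [[0,0,0],0],
  [[0,0,0],0],
  [[0,0,0],0],
  [[0,0,0],0],
  [[0,0,0],0],
], gripper=1)

```text
time_s: 20.25
position: [0.6403, 0.1195, 0.0159]
tcp_rot: [[0.179, 0.983, 0.032], [0.984, -0.179, -0.009], [-0.003, 0.033, -0.999]]
force: [-0.0, 1.1, -0.3]
opening: 0.603
```

send_rows([
  [[0,0,0],0],
  [[0,0,0],0],
  [[0,0,0],0],
  [[0,0,0],0],
  [[0,0,0],0],
])

```text
time_s: 20.67
position: [0.6404, 0.1194, 0.0159]
tcp_rot: [[0.179, 0.983, 0.032], [0.984, -0.179, -0.009], [-0.003, 0.033, -0.999]]
force: [0.0, 0.5, -0.0]
opening: 0.338
```

```bash
python3 -c "
from h import *
go(638,119.5,11,1.40);c=look('wrist','tip_black_mid','w14',.022)"
```

```text
t 20.67 tcp [640.4 119.4  15.9] yaw 1.391 open 0.34 F [ 0.   0.5 -0. ] q [  1.  47.  87.  -1.  44. -78.]
tool shift now [-0.3 -2.5  4.8] turn -0.009
after turn shift [-0.3 -2.4  4.9]  rows turn 0.0759599525453254
tip_black_mid [282.8 259.5] 0.86 [639.6 118.3  22. ]
```

View pics/w14.png

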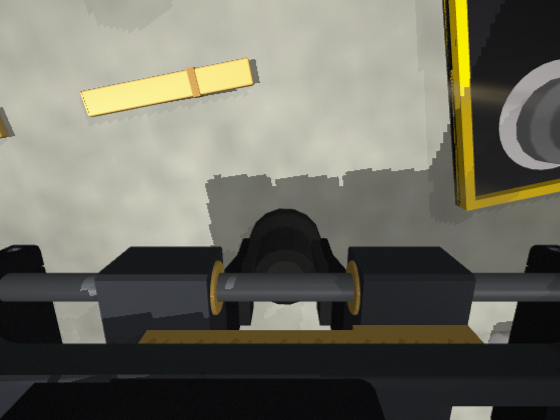

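send_rows([
  [[0,0,0],0],
  [[0,0,-10],0],
  [[0,0,-30],0],
  [[0,0,-35],0],
  [[0,0,-30],0],
])

```text
time_s: 21.18
position: [0.6308, 0.12, 0.1165]
tcp_rot: [[0.18, 0.984, 0.012], [0.984, -0.18, -0.009], [-0.007, 0.014, -1.0]]
force: [1.5, -0.1, -0.0]
opening: 0.336
```

send_rows([
  [[-30,0,0],0],
  [[-40,0,0],0],
  [[-40,0,0],0],
  [[-40,0,0],0],
  [[-40,0,0],0],
])

```text
time_s: 21.6
position: [0.6045, -0.0633, 0.1316]
tcp_rot: [[0.164, 0.986, 0.038], [0.986, -0.164, -0.008], [-0.002, 0.039, -0.999]]
force: [-0.1, -0.2, 1.0]
opening: 0.339
```

send_rows([
  [[-40,0,0],0],
  [[-40,0,0],0],
  [[-40,0,0],0],
  [[-40,0,0],0],
  [[-40,0,0],0],
])

```text
time_s: 22.02
position: [0.569, -0.2686, 0.1367]
tcp_rot: [[0.162, 0.986, 0.042], [0.987, -0.162, -0.009], [-0.003, 0.042, -0.999]]
force: [0.7, 0.7, -0.7]
opening: 0.34
```

```bash
python3 -c "
from h import *
c=look('wrist',None,'w15')
go(549.5,-379,100,1.40);print(np.round(bot.read_state()['tcp_rot'],3)[:,2])"
```

```text
t 22.07 tcp [ 569.  -278.5  137.3] yaw 1.403 open 0.34 F [ 0.6 -5.2  0.6] q [ -36.   36.   87.    1.   54. -117.]
tool shift now [-102.    -4.2   38.3] turn 0.003
after turn shift [-102.4   -2.1   37.3]  rows turn 0.02493884558541737
[ 0.044 -0.018 -0.999]
```

View pics/w15.png

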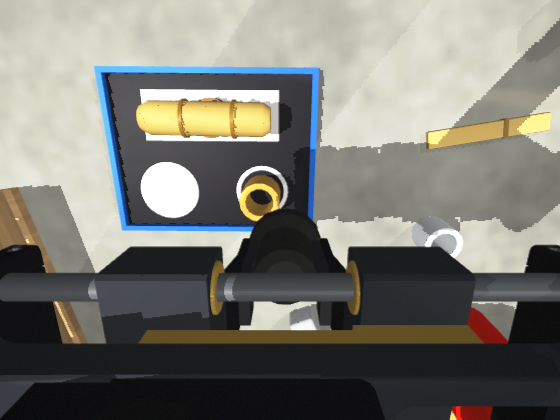

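```bash
python3 -c "
from h import *
c=pickle.load(open('last.pkl','rb'))
for uv in((20,186),(80,300)):
  for z in(0,.05,.1): print(uv,z,onz(c,uv,z))
C=pickle.load(open('scene0.pkl','rb'))
for uv in((18,232),(18,255),(0,290)):
  for z in(0,.05,.1): print(uv,z,onz(C,uv,z))
"; python3 -c "
import cv2;a=cv2.imread('pics/c4.png');cv2.imwrite('pics/box.png',cv2.resize(a[180:330,0:150],(600,600),interpolation=cv2.INTER_CUBIC))"
```

```text
(20, 186) 0 [ 0.52066545 -0.52670644  0.        ]
(20, 186) 0.05 [ 0.51531191 -0.48067313  0.05      ]
(20, 186) 0.1 [ 0.50995838 -0.43463982  0.1       ]
(80, 300) 0 [ 0.65591381 -0.51657846  0.        ]
(80, 300) 0.05 [ 0.62761681 -0.47226326  0.05      ]
(80, 300) 0.1 [ 0.59931981 -0.42794805  0.1       ]
(18, 232) 0 [ 0.46766416 -0.56777816  0.        ]
(18, 232) 0.05 [ 0.52211711 -0.51935438  0.05      ]
(18, 232) 0.1 [ 0.57657006 -0.47093061  0.1       ]
(18, 255) 0 [ 0.53594277 -0.5350104   0.        ]
(18, 255) 0.05 [ 0.5844006  -0.48946375  0.05      ]
(18, 255) 0.1 [ 0.63285844 -0.44391711  0.1       ]
(0, 290) 0 [ 0.62428787 -0.52555913  0.        ]
(0, 290) 0.05 [ 0.66498868 -0.48084234  0.05      ]
(0, 290) 0.1 [ 0.70568949 -0.43612555  0.1       ]
```

View pics/box.png

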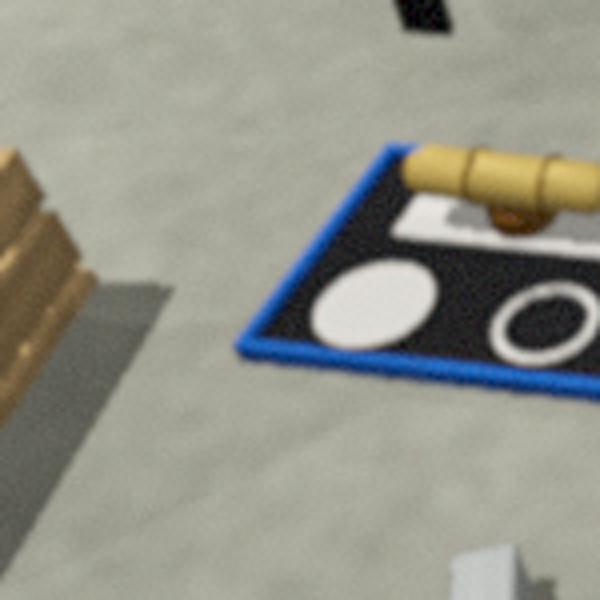

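send_rows([
  [[-38,-2,0],0],
  [[-35,-1,0],0],
  [[-24,-1,15],0],
  [[0,0,15],0],
  [[0,0,0],0],
])

```text
time_s: 22.48
position: [0.5495, -0.3767, 0.1118]
tcp_rot: [[0.175, 0.983, 0.049], [0.984, -0.174, -0.024], [-0.015, 0.053, -0.998]]
force: [-1.4, 1.0, -0.5]
opening: 0.34
```

```bash
python3 -c "
from h import *
c=look('side',None,'s16')
go(549.5,-379,60,1.40);print(np.round(bot.read_state()['tcp_rot'],3)[:,2])"
```

```text
t 22.53 tcp [ 550.1 -377.4  113.1] yaw 1.395 open 0.34 F [ 0.  -1.1 -0.3] q [ -44.   40.   84.    1.   54. -125.]
tool shift now [-0.8 -3.3 53.1] turn -0.005
after turn shift [-1.7 -0.4 53.1]  rows turn 0.03745534060242939
[ 0.051 -0.027 -0.998]
```

View pics/s16.png

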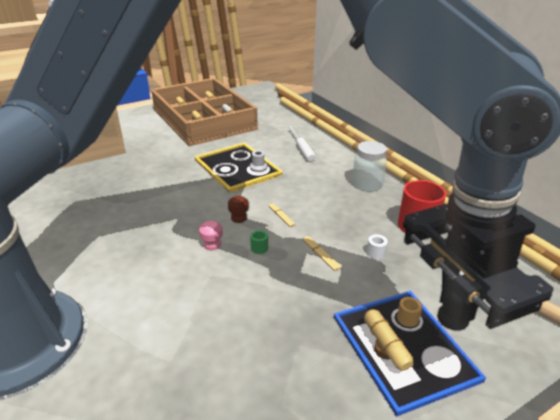

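send_rows([
  [[-1,-3,20],0],
  [[0,0,20],0],
  [[0,-2,18],0],
  [[0,0,8],0],
  [[0,0,0],0],
])

```text
time_s: 22.95
position: [0.5525, -0.3773, 0.052]
tcp_rot: [[0.171, 0.984, 0.057], [0.985, -0.169, -0.031], [-0.021, 0.062, -0.998]]
force: [0.6, -0.0, -0.3]
opening: 0.342
```

```bash
python3 -c "
from h import *
c=look('wrist',None,'w17')
go(549.5,-379,22,1.40);print(np.round(bot.read_state()['tcp_rot'],3)[:,2])"
```

```text
t 23.0 tcp [ 552.7 -377.3   52.6] yaw 1.4 open 0.34 F [-0.6  0.1 -0.3] q [ -44.   44.   85.    1.   47. -125.]
tool shift now [-1.6 -4.7 30.4] turn -0.0
after turn shift [-2.2 -2.8 30.6]  rows turn 0.003876833493130505
[ 0.058 -0.032 -0.998]
```

View pics/w17.png

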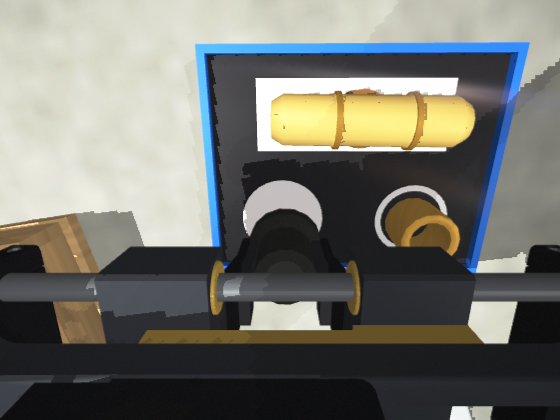

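```bash
python3 -c "
from h import *
c=pickle.load(open('last.pkl','rb'));C=pickle.load(open('scene0.pkl','rb'))
print(tri([(c,(76,213)),(C,(4,218))]),tri([(c,(76,213)),(C,(19,240))]))
for uv in ((4,218),(24,248),(19,243),(11,232)): print(uv,[np.round(onz(C,uv,z)[:2],3) for z in(0,.03,.06,.09)])
print([np.round(onz(c,(76,213),z)[:2],3) for z in(0,.03,.06,.09)])
cv2.imwrite('pics/b2.png',cv2.resize(c['image'][180:360,0:180],None,fx=3,fy=3))"
```

```text
(array([ 0.51344213, -0.51257334,  0.06434784]), [np.float64(0.028155693420862216), np.float64(0.028155693420862167)]) (array([ 0.51807587, -0.5236228 ,  0.01975269]), [np.float64(0.008424698875520378), np.float64(0.008424698875520368)])
(4, 218) [array([ 0.421, -0.621]), array([ 0.456, -0.59 ]), array([ 0.491, -0.558]), array([ 0.526, -0.526])]
(24, 248) [array([ 0.516, -0.532]), array([ 0.547, -0.505]), array([ 0.577, -0.478]), array([ 0.607, -0.451])]
(19, 243) [array([ 0.501, -0.549]), array([ 0.532, -0.521]), array([ 0.563, -0.493]), array([ 0.594, -0.465])]
(11, 232) [array([ 0.467, -0.583]), array([ 0.5  , -0.553]), array([ 0.533, -0.523]), array([ 0.565, -0.493])]
[array([ 0.521, -0.529]), array([ 0.514, -0.505]), array([ 0.506, -0.48 ]), array([ 0.499, -0.456])]
```

View pics/b2.png

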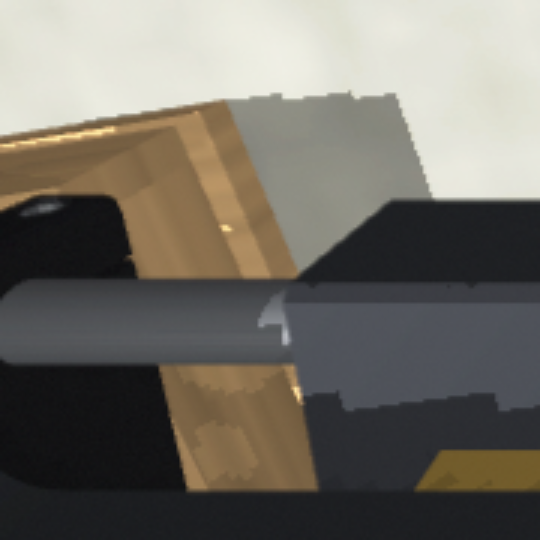

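send_rows([
  [[-2,-3,8],0],
  [[0,-1,8],0],
  [[0,0,6],0],
  [[0,0,3],0],
  [[0,0,0],0],
])

```text
time_s: 23.42
position: [0.5525, -0.38, 0.0301]
tcp_rot: [[0.168, 0.984, 0.063], [0.985, -0.166, -0.037], [-0.026, 0.068, -0.997]]
force: [-0.6, 0.6, -0.4]
opening: 0.34
```

```bash
python3 -c "
from h import *
go(549.5,-379,22,1.40);print(np.round(bot.read_state()['tcp_rot'],3)[:,2])"
```

```text
t 23.42 tcp [ 552.5 -380.    30.1] yaw 1.402 open 0.34 F [-0.6  0.6 -0.4] q [ -45.   46.   86.    1.   44. -126.]
tool shift now [ 0.7 -3.7  7.9] turn 0.002
after turn shift [ 0.5 -3.2  8.1]  rows turn 0.013800527312286093
[ 0.063 -0.037 -0.997]
```

send_rows([
  [[0,-3,3],0],
  [[0,0,3],0],
  [[0,0,1.5],0],
  [[0,0,0],0],
  [[0,0,0],0],
])

```text
time_s: 23.83
position: [0.5504, -0.3805, 0.0229]
tcp_rot: [[0.169, 0.984, 0.064], [0.985, -0.167, -0.038], [-0.026, 0.07, -0.997]]
force: [0.8, -0.9, 0.1]
opening: 0.341
```

```bash
python3 -c "
from h import *
go(549.5,-379,22,1.40);print(np.round(bot.read_state()['tcp_rot'],3)[:,2])"
```

```text
t 23.83 tcp [ 550.4 -380.5   22.9] yaw 1.401 open 0.34 F [ 0.8 -0.9  0.1] q [ -45.   47.   86.    2.   43. -126.]
tool shift now [ 1.3 -1.2  0.7] turn 0.001
after turn shift [ 1.3 -1.1  0.9]  rows turn 0.008113038878978074
[ 0.064 -0.038 -0.997]
```

send_rows([
  [[1,-1,0.7],0],
  [[0,0,0],0],
  [[0,0,0],0],
  [[0,0,0],0],
  [[0,0,0],0],
])

```text
time_s: 24.25
position: [0.5504, -0.3805, 0.0229]
tcp_rot: [[0.169, 0.983, 0.067], [0.985, -0.166, -0.04], [-0.029, 0.073, -0.997]]
force: [-0.0, 0.6, 0.7]
opening: 0.34
```

send_rows([
  [[0,0,0],0],
  [[0,0,0],0],
  [[0,0,0],0],
  [[0,0,0],0],
  [[0,0,0],0],
], gripper=0.42)

```text
time_s: 24.67
position: [0.55, -0.3799, 0.0224]
tcp_rot: [[0.169, 0.983, 0.066], [0.985, -0.166, -0.039], [-0.028, 0.071, -0.997]]
force: [-0.5, 0.5, 0.0]
opening: 0.562
```

send_rows([
  [[0,0,-8],0],
  [[0,0,-25],0],
  [[0,0,-35],0],
  [[0,0,-35],0],
  [[0,0,-20],0],
])

```text
time_s: 25.08
position: [0.5382, -0.3718, 0.1434]
tcp_rot: [[0.169, 0.984, 0.054], [0.986, -0.167, -0.028], [-0.018, 0.058, -0.998]]
force: [-0.0, -0.2, -0.2]
opening: 0.577
```

```bash
python3 -c "
from h import *
c=look('wrist',['tip_black_mid','collar_brass_mid','handle_mid'],'w18',.027)
go(635,-128,150,1.57);print(np.round(bot.read_state()['tcp_rot'],3)[:,2])"
```

```text
tip_black_mid [278.7 207.2] 0.95 [ 547.9 -381.5   27. ]
collar_brass_mid [374. 207.] 0.67 [ 562.1 -293.5   27. ]
handle_mid [335.9 129.9] 0.73 [ 486.4 -320.5   27. ]
t 25.28 tcp [ 537.5 -371.1  140.5] yaw 1.401 open 0.58 F [-0.2 -0.2 -0.6] q [ -45.   37.   85.    1.   56. -126.]
tool shift now [255.9  55.7 -10.7] turn -0.169
after turn shift [243.2  97.3  -9.5]  rows turn 1.3500326604033646
[ 0.052 -0.026 -0.998]
```

View pics/w18.png

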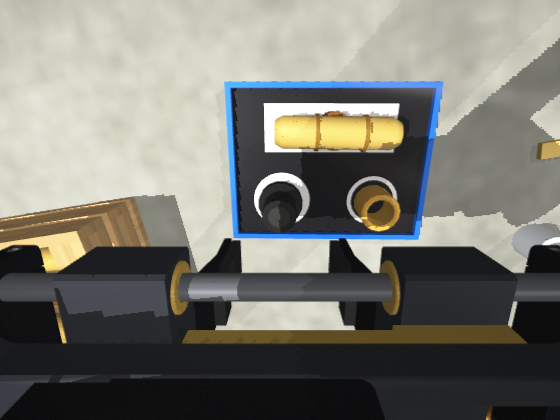

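send_rows([
  [[36,8,-2],-0.1],
  [[36,12,0],-0.11],
  [[35,15,0],0],
  [[35,15,0],0],
  [[35,15,0],0],
], gripper=0.1)

```text
time_s: 25.7
position: [0.6019, -0.1973, 0.1333]
tcp_rot: [[-0.036, 0.999, 0.042], [0.999, 0.037, -0.024], [-0.025, 0.041, -0.999]]
force: [0.1, -0.1, 0.1]
opening: 0.855
```

```bash
python3 -c "
from h import *
c=look('wrist','collar_steel_mid','w19',.017)
go(635,-128,120,1.615);print(np.round(bot.read_state()['tcp_rot'],3)[:,2])"
```

```text
collar_steel_mid [356.1 230.1] 0.84 [ 631.1 -131.1   17. ]
t 25.8 tcp [ 602.3 -192.3  132.7] yaw 1.614 open 0.88 F [-0.7 -0.6 -0.3] q [ -28.   36.   88.    0.   54. -120.]
tool shift now [63.1 34.9 12.7] turn -0.001
after turn shift [62.8 35.5 12.7]  rows turn 0.011029914900698046
[ 0.04  -0.02  -0.999]
```

View pics/w19.png

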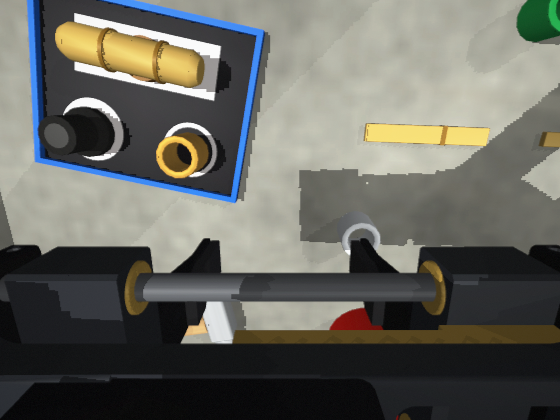

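send_rows([
  [[30,16,0],0],
  [[25,13,0],0],
  [[8,3,10],0],
  [[0,0,20],0],
  [[0,0,0],0],
])

```text
time_s: 26.22
position: [0.6298, -0.1258, 0.0938]
tcp_rot: [[-0.046, 0.999, 0.029], [0.999, 0.047, -0.018], [-0.02, 0.028, -0.999]]
force: [-0.9, 0.6, 0.4]
opening: 0.9
```

```bash
python3 -c "
from h import *
c=look('wrist','collar_steel_mid','w20',.017)
go(635,-128,50,1.615);print(np.round(bot.read_state()['tcp_rot'],3)[:,2])"
```

```text
collar_steel_mid [281.9 217.1] 0.9 [ 633.6 -129.7   17. ]
t 26.32 tcp [ 631.5 -127.1   96.8] yaw 1.616 open 0.9 F [ 0.5 -0.9 -0.8] q [ -21.   40.   87.   -0.   51. -113.]
tool shift now [-0.   2.  46.9] turn 0.001
after turn shift [-1.   3.5 46.8]  rows turn 0.0043874585078551576
[ 0.033 -0.02  -0.999]
```

View pics/w20.png

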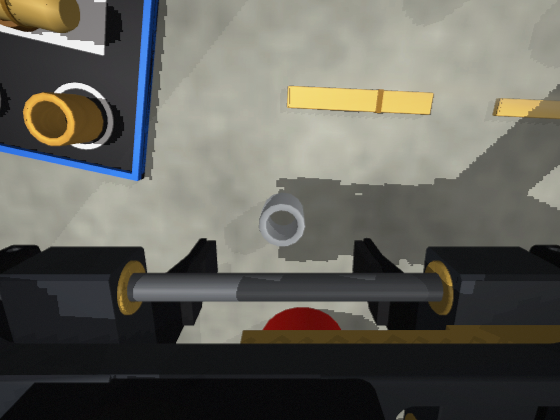

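send_rows([
  [[-1,1,20],0],
  [[0,0,25],0],
  [[0,0,20],0],
  [[0,0,8],0],
  [[0,0,0],0],
])

```text
time_s: 26.73
position: [0.637, -0.1377, 0.0254]
tcp_rot: [[-0.038, 0.998, 0.04], [0.999, 0.039, -0.025], [-0.026, 0.039, -0.999]]
force: [0.3, -0.3, -0.4]
opening: 0.9
```

```bash
python3 -c "
from h import *
go(634,-128.7,9,1.615);print(np.round(bot.read_state()['tcp_rot'],3)[:,2])"
```

```text
t 26.73 tcp [ 637.  -137.7   25.4] yaw 1.609 open 0.9 F [ 0.3 -0.3 -0.4] q [ -22.   46.   88.   -1.   44. -114.]
tool shift now [ 9.5 -3.3 16. ] turn -0.006
after turn shift [ 9.1 -2.6 16.4]  rows turn 0.04625786176722002
[ 0.04  -0.025 -0.999]
```

send_rows([
  [[6,-3,0],0],
  [[3,0,7],0],
  [[0,0,5],0],
  [[0,0,2],0],
  [[0,0,0],0],
])

```text
time_s: 27.15
position: [0.6357, -0.131, 0.0141]
tcp_rot: [[-0.036, 0.998, 0.045], [0.999, 0.037, -0.027], [-0.029, 0.044, -0.999]]
force: [0.3, -0.2, 0.1]
opening: 0.903
```

```bash
python3 -c "
from h import *
go(634,-128.7,9,1.615);print(np.round(bot.read_state()['tcp_rot'],3)[:,2])"
```

```text
t 27.15 tcp [ 635.7 -131.    14.1] yaw 1.607 open 0.9 F [ 0.3 -0.2  0.1] q [ -21.   47.   88.   -1.   42. -113.]
tool shift now [ 2.5 -1.8  5. ] turn -0.008
after turn shift [ 2.4 -1.6  5.1]  rows turn 0.0654614418431656
[ 0.045 -0.027 -0.999]
```

send_rows([
  [[2,-2,3],0],
  [[0,0,2],0],
  [[0,0,0],0],
  [[0,0,0],0],
  [[0,0,0],0],
], gripper=1)

```text
time_s: 27.57
position: [0.6347, -0.1289, 0.0099]
tcp_rot: [[-0.037, 0.998, 0.048], [0.999, 0.038, -0.028], [-0.03, 0.047, -0.998]]
force: [-0.3, 0.2, -1.0]
opening: 0.606
```

send_rows([
  [[0,0,0],0],
  [[0,0,0],0],
  [[0,0,0],0],
  [[0,0,0],0],
  [[0,0,0],0],
])

```text
time_s: 27.98
position: [0.6349, -0.1291, 0.0101]
tcp_rot: [[-0.037, 0.998, 0.048], [0.999, 0.038, -0.028], [-0.03, 0.047, -0.998]]
force: [-0.0, -0.1, 0.7]
opening: 0.41
```

send_rows([
  [[0,0,0],0],
  [[0,0,0],0],
  [[0,0,0],0],
  [[0,0,0],0],
  [[0,0,0],0],
])

```text
time_s: 28.4
position: [0.6349, -0.129, 0.0101]
tcp_rot: [[-0.037, 0.998, 0.048], [0.999, 0.038, -0.028], [-0.03, 0.047, -0.998]]
force: [0.3, 0.0, 0.9]
opening: 0.413
```

```bash
python3 -c "
from h import *
go(634,-128.7,9,1.615);print(np.round(bot.read_state()['tcp_rot'],3)[:,2])"
```

```text
t 28.4 tcp [ 634.9 -129.    10.1] yaw 1.607 open 0.41 F [0.3 0.  0.9] q [ -21.   47.   89.   -1.   41. -113.]
tool shift now [ 0.4 -1.   1.1] turn -0.008
after turn shift [ 0.4 -0.9  1.1]  rows turn 0.06029139366417979
[ 0.048 -0.028 -0.998]
```

send_rows([
  [[0,0,-10],0],
  [[0,0,-30],0],
  [[0,0,-35],0],
  [[0,0,-35],0],
  [[25,-2,0],0],
])

```text
time_s: 28.82
position: [0.6258, -0.1042, 0.1218]
tcp_rot: [[-0.033, 0.999, 0.043], [0.999, 0.034, -0.028], [-0.03, 0.042, -0.999]]
force: [2.2, 0.6, -0.6]
opening: 0.415
```

send_rows([
  [[40,-2,0],0],
  [[40,-2,0],0],
  [[40,-2,0],0],
  [[40,-2,0],0],
  [[40,-2,0],0],
])

```text
time_s: 29.23
position: [0.6129, 0.0953, 0.1235]
tcp_rot: [[-0.02, 0.998, 0.057], [0.999, 0.022, -0.033], [-0.034, 0.056, -0.998]]
force: [1.0, -0.2, -1.1]
opening: 0.414
```

send_rows([
  [[40,-2,0],0],
  [[40,-2,0],0],
  [[40,-2,0],0],
  [[40,-2,0],0],
  [[0,0,0],0],
])

```text
time_s: 29.65
position: [0.5978, 0.2695, 0.121]
tcp_rot: [[-0.025, 0.998, 0.059], [0.999, 0.027, -0.028], [-0.03, 0.059, -0.998]]
force: [-0.2, -0.7, -1.4]
opening: 0.411
```

```bash
python3 -c "
from h import *
c=look('wrist',['tray_yellow','tip_grey_mid','collar_steel_mid'],'w21',.003)
go(589,362.5,125,1.615);print(np.round(bot.read_state()['tcp_rot'],3)[:,2])"
```

```text
tray_yellow [347.1 147.1] 0.88 [551.6 319.5   3. ]
tip_grey_mid [292.5 196.5] 0.9 [598.8 273.    3. ]
collar_steel_mid [286.8 263.1] 0.63 [669.3 269.6   3. ]
t 29.85 tcp [599.1 261.2 120.7] yaw 1.59 open 0.41 F [-0.4 -0.1 -1. ] q [ 15.  38.  85.  -3.  54. -74.]
tool shift now [101.3  -7.6  -8.3] turn -0.025
after turn shift [101.7  -5.6  -4.3]  rows turn 0.1982476830467963
[ 0.058 -0.033 -0.998]
```

View pics/w21.png

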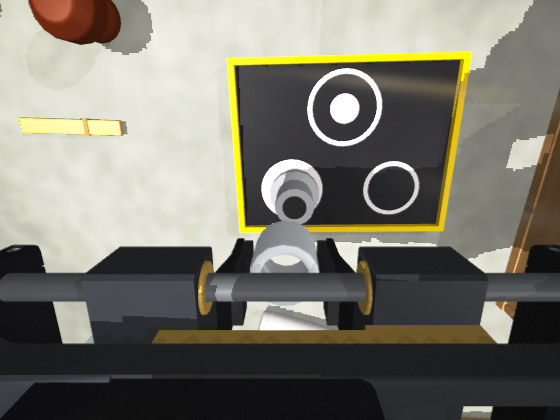

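```bash
python3 -c "
from h import *
c=pickle.load(open('last.pkl','rb'))
r=onz(c,(391,188),.006);b=onz(c,(344.5,107),.006);print(r,b,np.arctan2(*(r-b)[1::-1])-np.arctan2(45,70))
for uv in((505,290),(545,190)): print([np.round(onz(c,uv,z)[:2],3) for z in(0,.03,.06,.09)])
C=pickle.load(open('scene0.pkl','rb'))
for uv in((521,212),(522,238),(555,285)): print(uv,[np.round(onz(C,uv,z)[:2],3) for z in(0,.03,.06,.09)])
go(589,362.5,125,1.615)
a=C['image'][180:320,420:560];cv2.imwrite('pics/b3.png',cv2.resize(a,None,fx=4,fy=4))"
```

```text
[0.58664382 0.36190414 0.006     ] [0.51810442 0.31372848 0.006     ] 0.04132534868749038
[array([0.693, 0.495]), array([0.673, 0.471]), array([0.654, 0.447]), array([0.635, 0.423])]
[array([0.585, 0.503]), array([0.578, 0.478]), array([0.57 , 0.453]), array([0.562, 0.428])]
(521, 212) [array([0.436, 0.529]), array([0.47 , 0.501]), array([0.505, 0.472]), array([0.539, 0.443])]
(522, 238) [array([0.517, 0.492]), array([0.547, 0.465]), array([0.578, 0.438]), array([0.608, 0.411])]
(555, 285) [array([0.64 , 0.492]), array([0.664, 0.465]), array([0.688, 0.438]), array([0.711, 0.412])]
t 29.85 tcp [599.1 261.2 120.7] yaw 1.59 open 0.41 F [-0.4 -0.1 -1. ] q [ 15.  38.  85.  -3.  54. -74.]
tool shift now [101.3  -7.6  -8.3] turn -0.025
after turn shift [101.7  -5.6  -4.3]  rows turn 0.1982476830467963
```

View pics/b3.png

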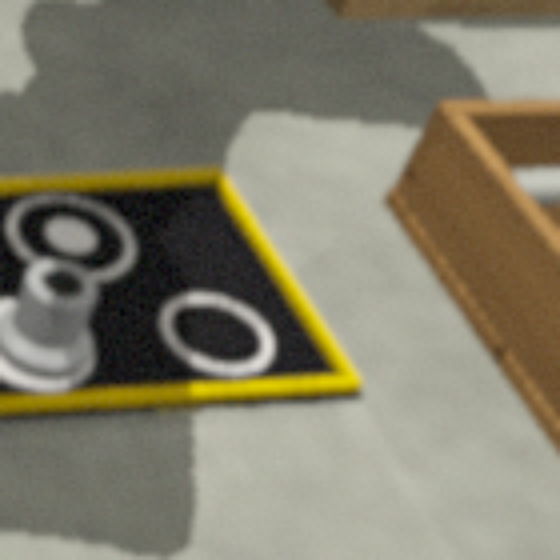

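send_rows([
  [[38,-3,0],-0.025],
  [[35,-3,0],0],
  [[28,-1,0],0],
  [[0,0,10],0],
  [[0,0,10],0],
])

```text
time_s: 30.27
position: [0.5957, 0.3528, 0.0991]
tcp_rot: [[-0.028, 0.998, 0.061], [0.999, 0.03, -0.035], [-0.037, 0.06, -0.998]]
force: [0.0, -0.8, -0.6]
opening: 0.407
```

```bash
python3 -c "
from h import *
c=look('side',None,'s22')
go(588.2,362,60,1.615);print(np.round(bot.read_state()['tcp_rot'],3)[:,2])"
```

```text
t 30.32 tcp [594.9 352.2  96.8] yaw 1.598 open 0.41 F [ 0.7  1.1 -2.7] q [ 23.  43.  79.  -4.  56. -67.]
tool shift now [11.4 -8.5 36. ] turn -0.017
after turn shift [10.1 -6.2 36.8]  rows turn 0.13427853884267726
[ 0.058 -0.036 -0.998]
```

send_rows([
  [[8,-5,8],-0.015],
  [[3,-3,12],0],
  [[0,0,15],0],
  [[0,0,5],0],
  [[0,0,0],0],
])

```text
time_s: 30.73
position: [0.5882, 0.354, 0.0505]
tcp_rot: [[-0.035, 0.998, 0.052], [0.999, 0.037, -0.04], [-0.042, 0.05, -0.998]]
force: [-0.3, 0.1, -1.6]
opening: 0.413
```

```bash
python3 -c "
from h import *
c=look('wrist',None,'w23')
go(588.2,362,16.1,1.615);print(np.round(bot.read_state()['tcp_rot'],3)[:,2])"
```

```text
t 30.78 tcp [588.1 353.9  50.7] yaw 1.606 open 0.41 F [ 0.2  0.1 -1.9] q [ 23.  46.  80.  -4.  52. -66.]
tool shift now [ 9.5 -1.3 34.2] turn -0.009
after turn shift [ 8.1  0.5 34.6]  rows turn 0.07339290664134346
[ 0.051 -0.04  -0.998]
```

View pics/w23.png

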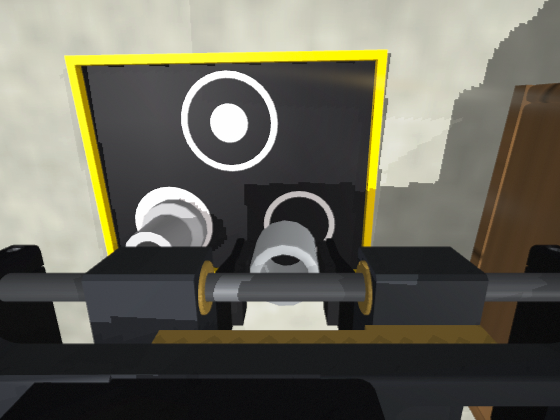

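send_rows([
  [[6,0,6],0],
  [[3,0,8],0],
  [[2,0,8],0],
  [[0,0,4],0],
  [[0,0,0],0],
])

```text
time_s: 31.2
position: [0.5908, 0.3649, 0.0235]
tcp_rot: [[-0.034, 0.998, 0.055], [0.999, 0.036, -0.039], [-0.041, 0.053, -0.998]]
force: [-0.2, -0.8, -0.8]
opening: 0.414
```

```bash
python3 -c "
from h import *
go(588.2,362,16.1,1.615);print(np.round(bot.read_state()['tcp_rot'],3)[:,2])"
```

```text
t 31.2 tcp [590.8 364.9  23.5] yaw 1.605 open 0.41 F [-0.2 -0.8 -0.8] q [ 24.  49.  80.  -4.  50. -65.]
tool shift now [-2.5 -3.1  7.4] turn -0.01
after turn shift [-2.8 -2.7  7.4]  rows turn 0.08325997519097683
[ 0.055 -0.039 -0.998]
```

send_rows([
  [[-2,-3,3],0],
  [[0,0,2],0],
  [[0,0,1],0],
  [[0,0,0],0],
  [[0,0,0],0],
])

```text
time_s: 31.62
position: [0.5878, 0.3626, 0.0169]
tcp_rot: [[-0.034, 0.998, 0.055], [0.999, 0.037, -0.039], [-0.041, 0.054, -0.998]]
force: [0.5, 0.0, -1.0]
opening: 0.411
```

```bash
python3 -c "
from h import *
go(588.2,362,16.1,1.615);print(np.round(bot.read_state()['tcp_rot'],3)[:,2])"
```

```text
t 31.62 tcp [587.8 362.6  16.9] yaw 1.605 open 0.41 F [ 0.5  0.  -1. ] q [ 24.  49.  80.  -4.  49. -65.]
tool shift now [-0.6  0.3  0.9] turn -0.01
after turn shift [-0.6  0.4  0.8]  rows turn 0.0785318044771035
[ 0.055 -0.039 -0.998]
```

send_rows([
  [[0,0,0.7],0],
  [[0,0,0],0],
  [[0,0,0],0],
  [[0,0,0],0],
  [[0,0,0],0],
])

```text
time_s: 32.03
position: [0.5887, 0.3627, 0.0173]
tcp_rot: [[-0.034, 0.998, 0.057], [0.999, 0.036, -0.038], [-0.04, 0.056, -0.998]]
force: [-0.5, -0.9, -0.6]
opening: 0.415
```

send_rows([
  [[0,0,0],0],
  [[0,0,0],0],
  [[0,0,0],0],
  [[0,0,0],0],
  [[0,0,0],0],
], gripper=0.38)

```text
time_s: 32.45
position: [0.5897, 0.3631, 0.0185]
tcp_rot: [[-0.034, 0.998, 0.059], [0.999, 0.036, -0.037], [-0.039, 0.058, -0.998]]
force: [-0.1, 0.6, -0.0]
opening: 0.608
```

send_rows([
  [[0,0,-8],0],
  [[0,0,-25],0],
  [[0,0,-35],0],
  [[0,0,-35],0],
  [[0,0,-20],0],
])

```text
time_s: 32.87
position: [0.5783, 0.3656, 0.1398]
tcp_rot: [[-0.034, 0.998, 0.045], [0.998, 0.036, -0.043], [-0.045, 0.044, -0.998]]
force: [0.6, -0.1, -0.0]
opening: 0.619
```

```bash
python3 -c "
from h import *
c=look('wrist',['collar_steel_mid','tip_grey_mid'],'w24',.025)
go(456,110,150,1.615);print(np.round(bot.read_state()['tcp_rot'],3)[:,2])"
```

```text
collar_steel_mid [288.3 209. ] 0.8 [589. 364.  25.]
tip_grey_mid [190.9 209.4] 0.79 [594.  271.4  25. ]
t 33.02 tcp [578.6 365.7 138.9] yaw 1.605 open 0.62 F [-0.4 -0.1 -0.1] q [ 24.  40.  78.  -4.  61. -66.]
tool shift now [-251.7 -131.1   -5.9] turn -0.01
after turn shift [-250.1 -133.8  -11.1]  rows turn 0.08265934782007456
[ 0.047 -0.043 -0.998]
```

View pics/w24.png

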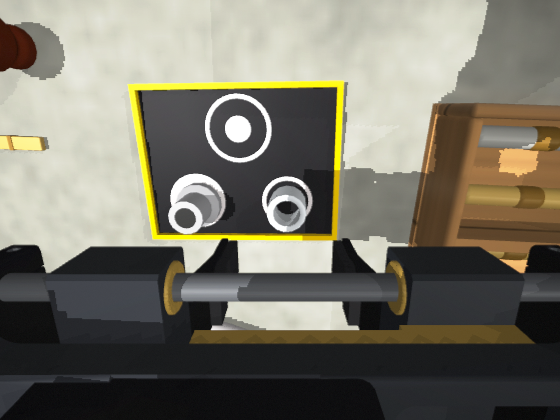

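send_rows([
  [[-34,-18,-4],0],
  [[-36,-19,0],0],
  [[-36,-19,0],0],
  [[-36,-19,0],0],
  [[-36,-19,0],0],
], gripper=0)

```text
time_s: 33.43
position: [0.489, 0.1865, 0.1406]
tcp_rot: [[-0.044, 0.998, 0.047], [0.998, 0.046, -0.039], [-0.042, 0.045, -0.998]]
force: [0.7, -0.6, -1.0]
opening: 0.913
```

```bash
python3 -c "
from h import *
c=look('wrist',['knob_mid'],'w25',.026)
go(456,110,130,1.615);print(np.round(bot.read_state()['tcp_rot'],3)[:,2])"
```

```text
knob_mid [208.6 157.6] 0.97 [455.4 111.6  26. ]
knob_mid [139.7  47.2] 0.87 [368.5  58.3  26. ]
t 33.53 tcp [484.5 183.3 139.7] yaw 1.61 open 0.96 F [ 0.1  1.1 -0. ] q [ 10.  29. 103.  -4.  47. -80.]
tool shift now [-71.6 -31.8  11.7] turn -0.005
after turn shift [-72.  -31.7   9.7]  rows turn 0.040755210533689024
[ 0.037 -0.042 -0.998]
```

View pics/w25.png

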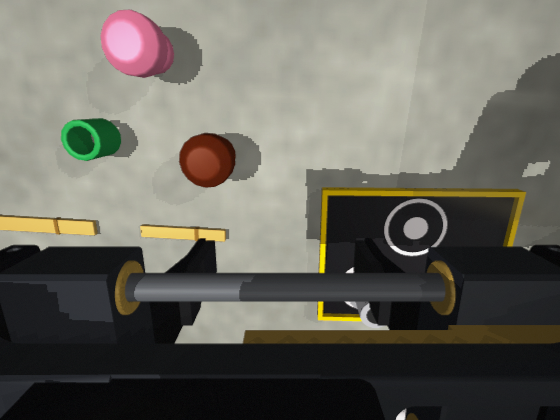

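send_rows([
  [[-32,-14,0],0],
  [[-28,-13,0],0],
  [[-11,-4,8],0],
  [[0,0,15],0],
  [[0,0,0],0],
])

```text
time_s: 33.95
position: [0.4538, 0.1074, 0.1149]
tcp_rot: [[-0.037, 0.999, 0.031], [0.998, 0.038, -0.041], [-0.042, 0.03, -0.999]]
force: [-0.9, -1.0, -0.0]
opening: 1.0
```

```bash
python3 -c "
from h import *
c=look('wrist',['knob_mid'],'w26',.026)
go(455.4,111,70,1.615);print(np.round(bot.read_state()['tcp_rot'],3)[:,2])"
```

```text
knob_mid [295.1 211.2] 0.89 [456.2 112.3  26. ]
knob_mid [229.5 100.7] 0.82 [369.5  57.7  26. ]
t 34.05 tcp [455.3 108.2 116.4] yaw 1.609 open 1.0 F [-0.4 -0.1  0.6] q [  1.  28. 111.  -4.  39. -88.]
tool shift now [ 4.8 -1.4 46.2] turn -0.006
after turn shift [ 2.8  0.2 46.4]  rows turn 0.04951089518821483
[ 0.035 -0.041 -0.999]
```

View pics/w26.png

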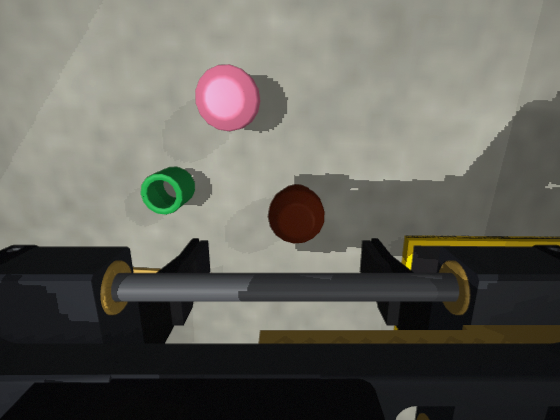

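send_rows([
  [[4,-1,15],0],
  [[0,0,18],0],
  [[0,0,10],0],
  [[0,0,0],0],
  [[0,0,0],0],
])

```text
time_s: 34.47
position: [0.4606, 0.1139, 0.0737]
tcp_rot: [[-0.042, 0.998, 0.042], [0.998, 0.044, -0.04], [-0.042, 0.041, -0.998]]
force: [0.5, 0.0, -0.1]
opening: 0.997
```

```bash
python3 -c "
from h import *
c=look('wrist',['knob_mid'],'w27',.026)
go(456,111.7,17,1.615);print(np.round(bot.read_state()['tcp_rot'],3)[:,2])"
```

```text
knob_mid [207.6  81.9] 0.96 [367.3  59.   26. ]
knob_mid [286.  221.5] 0.63 [457.9 112.4  26. ]
t 34.57 tcp [460.7 113.8  74.2] yaw 1.613 open 1.0 F [ 0.  -0.4  1. ] q [  2.  33. 112.  -4.  32. -87.]
tool shift now [ 0.6 -7.2 57. ] turn -0.002
after turn shift [-1.8 -4.8 57.2]  rows turn 0.017284740063063353
[ 0.043 -0.04  -0.998]
```

send_rows([
  [[1,-5,12],0],
  [[0,-2,15],0],
  [[0,0,13],0],
  [[0,0,8],0],
  [[0,0,0],0],
])

```text
time_s: 34.98
position: [0.4608, 0.1139, 0.0292]
tcp_rot: [[-0.044, 0.997, 0.056], [0.998, 0.046, -0.04], [-0.042, 0.054, -0.998]]
force: [-0.7, -0.5, 0.2]
opening: 1.0
```

```bash
python3 -c "
from h import *
go(456.5,112,17,1.615);print(np.round(bot.read_state()['tcp_rot'],3)[:,2])"
```

```text
t 34.98 tcp [460.8 113.9  29.2] yaw 1.614 open 1.0 F [-0.7 -0.5  0.2] q [  2.  39. 114.  -6.  25. -85.]
tool shift now [-1.2 -5.1 12. ] turn -0.001
after turn shift [-1.7 -4.4 12.2]  rows turn 0.004310869925948424
[ 0.056 -0.04  -0.998]
```

send_rows([
  [[-1,-4,6],0],
  [[0,-1,4],0],
  [[0,0,1],0],
  [[0,0,0],0],
  [[0,0,0],0],
], gripper=1)

```text
time_s: 35.4
position: [0.4576, 0.1123, 0.019]
tcp_rot: [[-0.044, 0.997, 0.06], [0.998, 0.046, -0.04], [-0.042, 0.058, -0.997]]
force: [-0.3, 0.5, -0.3]
opening: 0.708
```

send_rows([
  [[0,0,0],0],
  [[0,0,0],0],
  [[0,0,0],0],
  [[0,0,0],0],
  [[0,0,0],0],
])

```text
time_s: 35.82
position: [0.4582, 0.1123, 0.0199]
tcp_rot: [[-0.044, 0.997, 0.062], [0.998, 0.046, -0.04], [-0.042, 0.06, -0.997]]
force: [-0.1, 1.5, -0.7]
opening: 0.517
```

```bash
python3 -c "
from h import *
go(456.5,112,17,1.615);print(np.round(bot.read_state()['tcp_rot'],3)[:,2]);look('wrist',None,'w28')"
```

```text
t 35.82 tcp [458.2 112.3  19.9] yaw 1.615 open 0.52 F [-0.1  1.5 -0.7] q [  2.  40. 115.  -6.  22. -85.]
tool shift now [-0.1 -1.9  2.8] turn -0.0
after turn shift [-0.2 -1.7  2.9]  rows turn 0.003811807486114205
[ 0.062 -0.04  -0.997]
```

View pics/w28.png

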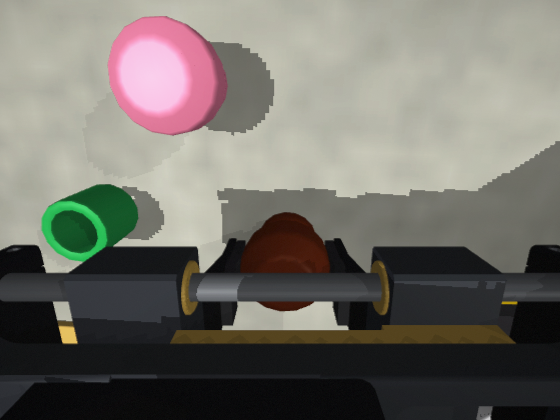

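send_rows([
  [[0,0,0],0],
  [[0,0,-10],0],
  [[0,0,-25],0],
  [[0,0,-30],0],
  [[0,0,-25],0],
])

```text
time_s: 36.28
position: [0.4487, 0.1156, 0.1089]
tcp_rot: [[-0.044, 0.998, 0.047], [0.998, 0.045, -0.04], [-0.042, 0.046, -0.998]]
force: [0.7, 0.0, -0.5]
opening: 0.514
```

```bash
python3 -c "
from h import *
go(520,314,110,1.615);print(np.round(bot.read_state()['tcp_rot'],3)[:,2])"
```

```text
t 36.28 tcp [448.7 115.6 108.9] yaw 1.614 open 0.51 F [ 0.7  0.  -0.5] q [  2.  29. 112.  -4.  36. -87.]
tool shift now [194.9  80.2  -5.7] turn -0.001
after turn shift [195.1  80.   -1.1]  rows turn 0.005198349993627005
[ 0.047 -0.04  -0.998]
```

send_rows([
  [[30,12,-3],0],
  [[36,15,0],0],
  [[36,15,0],0],
  [[36,15,0],0],
  [[36,15,0],0],
])

```text
time_s: 36.7
position: [0.5132, 0.2928, 0.1187]
tcp_rot: [[-0.032, 0.998, 0.053], [0.999, 0.034, -0.041], [-0.042, 0.051, -0.998]]
force: [1.2, -0.4, -0.8]
opening: 0.515
```

```bash
python3 -c "
from h import *
look('wrist',None,'w29')
go(520,314,100,1.615);print(np.round(bot.read_state()['tcp_rot'],3)[:,2])"
```

```text
t 36.75 tcp [518.2 300.5 119.7] yaw 1.605 open 0.52 F [ 3.5  4.5 -1.1] q [ 21.  35.  93.  -4.  49. -69.]
tool shift now [14.1  1.1 19.3] turn -0.01
after turn shift [13.4  2.4 19.7]  rows turn 0.07847417391886857
[ 0.063 -0.032 -0.998]
```

View pics/w29.png

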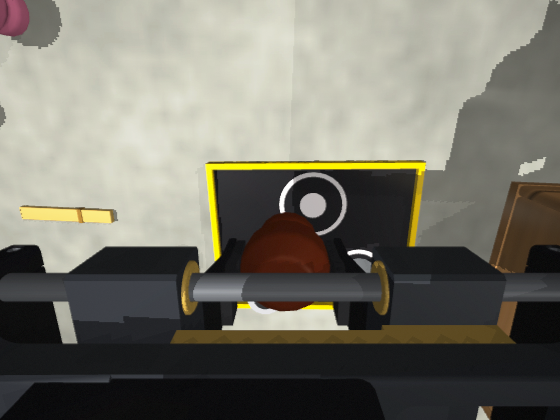

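send_rows([
  [[8,1,5],-0.01],
  [[3,0,15],0],
  [[0,0,18],0],
  [[0,0,12],0],
  [[0,0,0],0],
])

```text
time_s: 37.17
position: [0.5217, 0.3151, 0.0703]
tcp_rot: [[-0.052, 0.996, 0.067], [0.998, 0.054, -0.029], [-0.033, 0.065, -0.997]]
force: [-0.3, 0.2, -1.0]
opening: 0.521
```

```bash
python3 -c "
from h import *
c=pickle.load(open('last.pkl','rb'));print(onz(c,(313,204.5),.006))
look('wrist',None,'w30')
go(520,314,26,1.615);print(np.round(bot.read_state()['tcp_rot'],3)[:,2])"
```

```text
[0.51858518 0.31396563 0.006     ]
t 37.22 tcp [521.9 315.2  71. ] yaw 1.623 open 0.51 F [-0.5  0.1 -1.5] q [ 22.  40.  93.  -4.  44. -68.]
tool shift now [ 0.4 -4.9 44.8] turn 0.008
after turn shift [-1.1 -1.9 45. ]  rows turn 0.0639355732164244
[ 0.067 -0.029 -0.997]
```

View pics/w30.png

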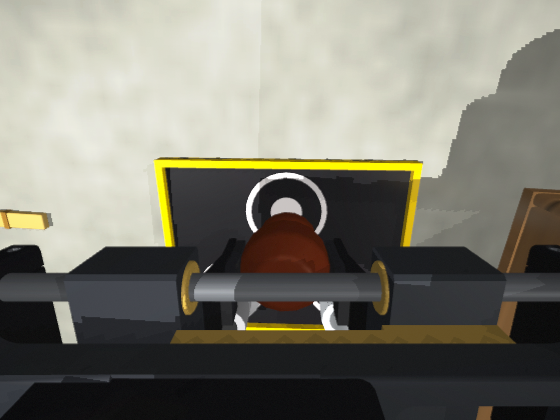

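send_rows([
  [[0,-3,10],0],
  [[0,-1,12],0],
  [[0,0,10],0],
  [[0,0,5],0],
  [[0,0,0],0],
])

```text
time_s: 37.63
position: [0.5207, 0.3119, 0.0336]
tcp_rot: [[-0.049, 0.996, 0.069], [0.998, 0.051, -0.028], [-0.032, 0.067, -0.997]]
force: [-0.3, -0.2, -1.3]
opening: 0.514
```

```bash
python3 -c "
from h import *
go(520,314,26,1.615);print(np.round(bot.read_state()['tcp_rot'],3)[:,2])"
```

```text
t 37.63 tcp [520.7 311.9  33.6] yaw 1.62 open 0.51 F [-0.3 -0.2 -1.3] q [ 22.  43.  94.  -5.  40. -67.]
tool shift now [ 2.3 -1.1  7.5] turn 0.005
after turn shift [ 2.1 -0.6  7.6]  rows turn 0.04008223590401094
[ 0.069 -0.028 -0.997]
```

send_rows([
  [[2,-1,3],0],
  [[0,0,2.5],0],
  [[0,0,1],0],
  [[0,0,0],0],
  [[0,0,0],0],
])

```text
time_s: 38.05
position: [0.5208, 0.3139, 0.0273]
tcp_rot: [[-0.049, 0.996, 0.07], [0.998, 0.051, -0.028], [-0.031, 0.069, -0.997]]
force: [0.1, -0.2, 0.7]
opening: 0.515
```

send_rows([
  [[0,0,0],0],
  [[0,0,0],0],
  [[0,0,0],0],
  [[0,0,0],0],
  [[0,0,0],0],
])

```text
time_s: 38.47
position: [0.5215, 0.3143, 0.0284]
tcp_rot: [[-0.049, 0.996, 0.072], [0.998, 0.051, -0.027], [-0.03, 0.071, -0.997]]
force: [-0.5, 0.1, -1.7]
opening: 0.514
```

send_rows([
  [[0,-1,1.5],0],
  [[0,0,1],0],
  [[0,0,0],0],
  [[0,0,0],0],
  [[0,0,0],0],
])

```text
time_s: 38.88
position: [0.521, 0.3143, 0.0259]
tcp_rot: [[-0.049, 0.996, 0.073], [0.998, 0.051, -0.027], [-0.03, 0.072, -0.997]]
force: [-0.4, 0.2, -0.2]
opening: 0.512
```

send_rows([
  [[0,0,0],0],
  [[0,0,0],0],
  [[0,0,0],0],
  [[0,0,0],0],
  [[0,0,0],0],
], gripper=0.25)

```text
time_s: 39.3
position: [0.5213, 0.3144, 0.0263]
tcp_rot: [[-0.049, 0.996, 0.074], [0.998, 0.051, -0.026], [-0.03, 0.073, -0.997]]
force: [1.1, -0.4, -0.3]
opening: 0.729
```

send_rows([
  [[0,0,-8],0],
  [[0,0,-25],0],
  [[0,0,-35],0],
  [[0,0,-35],0],
  [[0,0,-30],0],
])

```text
time_s: 39.72
position: [0.5065, 0.3156, 0.157]
tcp_rot: [[-0.048, 0.997, 0.057], [0.998, 0.05, -0.033], [-0.036, 0.055, -0.998]]
force: [0.4, 0.3, 0.5]
opening: 0.754
```

send_rows([
  [[-35,-5,-10],0],
  [[-35,-5,-10],0],
  [[-30,-5,0],0],
  [[-10,-5,0],0],
  [[0,0,0],0],
])

```text
time_s: 40.13
position: [0.4953, 0.2064, 0.1932]
tcp_rot: [[-0.053, 0.995, 0.081], [0.998, 0.056, -0.025], [-0.029, 0.08, -0.996]]
force: [-0.6, 0.4, 1.0]
opening: 0.75
```

```bash
python3 -c "
from h import *
L=['knob_mid','collar_steel_mid','tip_grey_mid']
c=look('wrist',L,'w31',.029)
c=look('scene',L+['handle_mid','collar_brass_mid','tip_black_mid','collar_green_mid'],'c31',.028)
c=look('side',L+['handle_mid','collar_brass_mid','tip_black_mid','collar_green_mid'],'s31',.028)
go(0,0,0)"
```

```text
knob_mid [388. 206.] 0.97 [518.2 315.8  29. ]
knob_mid [140.3  37.6] 0.73 [367.6  59.8  29. ]
collar_steel_mid [414.7 262.3] 0.72 [585.7 358.6  29. ]
tip_grey_mid [342.3 259. ] 0.84 [587.3 274.   29. ]
knob_mid [305.9 191.4] 0.89 [381.7  53.9  28. ]
knob_mid [440.  228.7] 0.79 [514.1 315.5  28. ]
knob_mid [444.6 254.1] 0.52 [584.1 301.   28. ]
collar_steel_mid [477.3 259.1] 0.78 [598.4 357.1  28. ]
tip_grey_mid [430.6 261. ] 0.87 [600.7 269.3  28. ]
collar_brass_mid [135.8 255.9] 0.89 [ 571.9 -282.8   28. ]
tip_black_mid [ 88.3 249.7] 0.61 [ 552.8 -379.2   28. ]
collar_green_mid [282.5 215.6] 0.87 [463.9  -1.5  28. ]
collar_green_mid [443.6 254.6] 0.54 [585.3 298.7  28. ]
knob_mid [225.2 156.2] 0.69 [533.5 338.6  28. ]
knob_mid [209.1 238.4] 0.58 [359.9  47.4  28. ]
collar_steel_mid [241.  149.4] 0.62 [585.4 351.8  28. ]
tip_grey_mid [259.8 162.6] 0.75 [593.3 264.5  28. ]
handle_mid [388.7 339.6] 0.87 [ 493.1 -320.6   28. ]
collar_brass_mid [409.5 311.5] 0.86 [ 561.1 -294.5   28. ]
tip_black_mid [445.4 352.4] 0.64 [ 549.2 -381.7   28. ]
collar_green_mid [259.3 242. ] 0.77 [438.8 -12.3  28. ]
t 41.13 tcp [496.2 208.1 192.2] yaw 1.627 open 0.75 F [-0.5  0.1 -0.1] q [ 12.  25.  99.  -3.  52. -79.]
tool shift now [-174.3 -521.3  156.4] turn 0
```

View pics/w31.png

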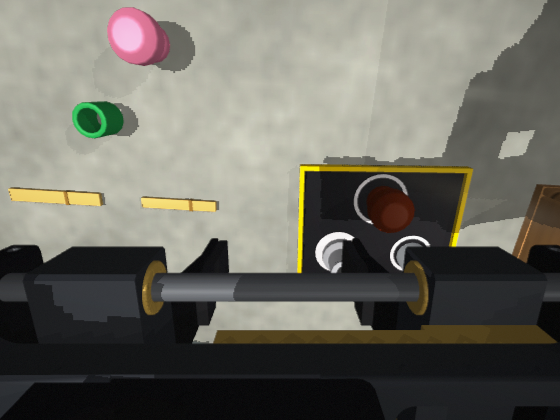

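View pics/c31.png

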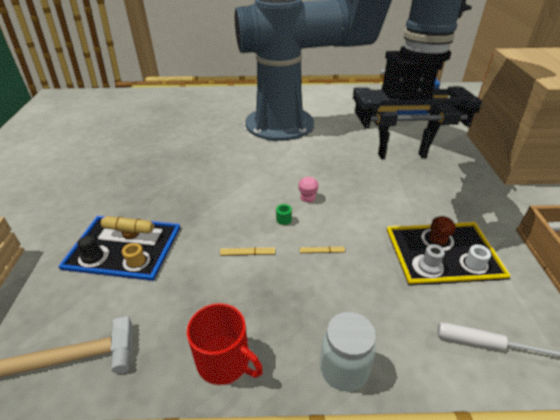

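View pics/s31.png

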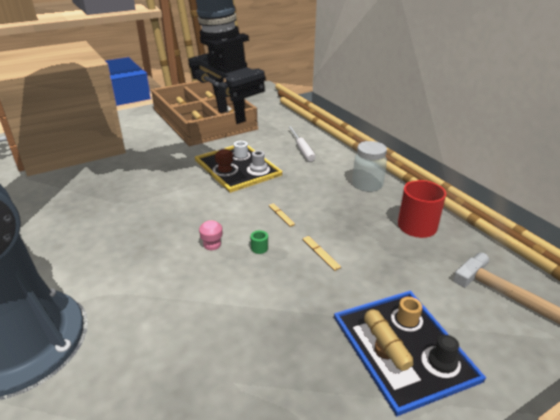

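```bash
python3 -c "
import cv2,numpy as np
s=cv2.imread('pics/s31.png')[135:200,180:300];c=cv2.imread('pics/c31.png')[205:290,380:515];w=cv2.imread('pics/w31.png')[150:300,290:490]
cv2.imwrite('pics/f.png',np.hstack([cv2.resize(i,(266,220),interpolation=cv2.INTER_CUBIC) for i in(s,c,w)]))
from h import *
C=pickle.load(open('scene0.pkl','rb'));S=pickle.load(open('side0.pkl','rb'))
# expected base px
for nm,x in(('knob',(.5185,.314,.032)),('steel',(.587,.362,.023))): print(nm,proj(C,x),proj(S,x))
print(tri([(C,(440,228.7)),(S,(225.2,158))]))"
```

```text
knob [440.52063515 228.74514698] [223.92573026 160.24381853]
steel [476.59401011 256.38545688] [239.85898108 149.41467306]
(array([0.52212995, 0.31138181, 0.03718484]), [np.float64(0.0015057463530710293), np.float64(0.0015057463530709985)])
```

View pics/f.png

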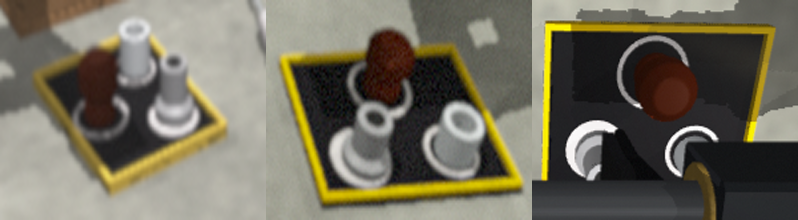

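All the parts stand on their outlines, the robot is clear, and the green collar and grey tip haven't moved. Handing in.

```bash
python3 -c "
from rig import bot
print(bot.hand_in())"
```

```text
the job is handed in; nothing more can be done
None
```

Both kits are made up and the job is handed in at about 41 s of the 144 s allowed; `hand_in` gave no verdict.

- **Blue tray:** the bamboo T-handle is on the bar, the brass collar on its ring and the black tip on the disc. The wrist camera put each about 4 mm or less from its target, and the T-handle about 0.02 rad off the bar.
- **Yellow tray:** the dark red-brown knob is on the dotted ring and the steel collar on the plain ring. The wrist camera put both within about 4 mm. Crops from all three cameras show them upright with the gripper clear.
- **Left alone:** the pink knob was never approached. The green collar and grey tip look unmoved in the last pictures.

**Checks that disagreed:**
- In the last side view the network put the knob about 29 mm off and the steel collar about 10 mm off. Its pixels lie within about 4 px and 1 px of where correctly placed parts would appear. From that flat angle a few pixels, or a few millimetres of assumed height, explain that much.
- Scene-camera readings of the brass and steel collars were about 11 mm off, from the same sensitivity to height. The wrist views and crops supported the placings.
- The last scene picture did not return the T-handle. The side and wrist views did.
- The tool drifted up to about 0.08 rad from vertical during moves. The parts still stood upright once released.

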